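Load and bolt down the vacuum impregnation chamber

ROBOT

A 6-joint arm with a two-finger parallel gripper is mounted at the origin on the work surface. World frame = base frame: x ahead of the robot, y to its left, z up, the work surface at z = 0. Lengths are in m, angles in degrees, forces in N, time in s.
With the tool pointing down it reaches from about 0.25 to 0.725 m from the base axis. Payload 9.7 kg.
Tool frame: the origin (TCP) lies midway between the tips of the shut fingers; the grasp point (between the pads) lies 19 mm behind it; z points along the fingers, y is the line along which they close (so a half turn about z gives the same grasp; the last joint's range is limited). The gripper opens to 85 mm and grips with 20 to 120 N. Pads are 22 mm wide; open, the fingers measure 114 mm over their backs; the gripper's body (76 mm by 85 mm) begins 54 mm behind the grasp point. The pads swing forward as they close: fully open they stand 13 mm farther back than shut.
Start: joints at [-75.115, 4.979, 10.078, 95.1, 0, 90], TCP at [0.141, -0.532, 0.21] pointing down, gripper open.
Joint ranges: [-179.16, 179.16], [-48.56, 103.87], [-65.8, 70.77], [-126.05, 130.52], [-82.76, 87.17], [-180, 180]. Speed limits (degrees/s): [127.2, 127.2, 147.25, 180, 180, 180].

INTERFACE

Orientations are given as [roll, pitch, yaw] about the fixed x, y, z axes, in that order (R = Rz(yaw) Ry(pitch) Rx(roll)).
In Python, from workcell import bot gives the robot as it stands.
- The arm moves only by the shell command python3 -m crank 'ROWS' [FORCE]. ROWS is JSON, a list of rows, each an object with "gripper": the finger opening in mm, from 0 to 85.4; "travel": the shift along the tool's x, y, z in mm, a list of three; "twist": the turn, a rotation vector about the tool's x, y, z in rad, a list of three. In form: [{"gripper": gripper, "travel": [tx, ty, tz], "twist": [rx, ry, rz]}, ...]. A call has 1 to 12 rows; each row shifts and turns the commanded pose from where the row before left it, along the tool's axes as they then stand; what a row does not reach is not made up. A row lasts 1/8 s, in which the tool goes at most 62.5 mm and 10.7 degrees, less where a joint would pass 70% of its speed; a pose out of reach is approached as far as the arm can. A call is refused whole if a number of a shift passes 62.5 or a number of a turn 0.188, either way. A call with a gripper value outside its range is refused whole. The fingers move at their own pace and stop on an object; FORCE is the grip in N (left out, the last holds). Time passes only in rows, so rows that do not move let the fingers close. It gives the time, the measured TCP pose, the force, the opening and the grip force at its end, in the units of the state.
- bot.get_obs(): the state, without advancing time (a new reading comes with each control period).
- bot.camera(name): name is "scene" or "side" or "wrist"; returns the picture (384x512x3 uint8, red, green, blue); there is no depth.
- bot.calibration(name): a dict with "vfov" (degrees; the focal length in pixels is half the picture's height over the tangent of half this angle, whatever the lens; pixels are square), "cx", "cy" (the principal point, pixels), "camera_from_world" (4x4, takes a point from world to camera coordinates). Camera axes: x right, y down, z forward; pixel columns grow to the right and rows downward; lengths in m; the calibration is good to about 2 mm. A picture is of the moment at which its call begins: read the wrist's pose just before it. calibration takes no time and is no camera call; for the wrist camera it gives the pose at the moment of the call.
- bot.job_done(): hands the job in; it is judged then, once.
The state is a dict: "time": time; "q": joint angles; "qd": joint speeds; "joint_efforts": joint torques, N m; "ee_pos": TCP position; "tcp_rot": TCP orientation; "wrist_force": force on the tool from outside, world axes, zero at the start; "torque": the same for the moment, N m; "opening": finger opening in m; "grasp_force": force on a finger pad.
Only numpy, scipy, OpenCV 4.12 (cv2) and the standard library are available. Lean on these libraries where they do the work, as an engineer would, in place of code of your own. Each camera call takes 0.05 s, during which the arm holds its last target. There are 200 camera calls.

TASK

Put every coil on the bench into the impregnation chamber, shut its lid, and tighten the lid's four hand screws clockwise evenly: crisscross, each next screw opposite the last where it can be, in three passes, with about a sixth of a turn (60 degrees) per screw in the first and in the second pass and the rest to the hard stop in the third. Leave the other things on the bench where they are.

Things in the scene. Friction and masses are not known exactly. Their poses are not given: they have to be found in the camera images.
- chamber_floor (a point): Centre of the inside floor of the vacuum impregnation chamber, a round pot fixed to the bench: blue wall, bare steel flange on top, brass vacuum port and a dial gauge on its side. Inside it is 172 mm across and 80 mm deep; this point is 6 mm above the bench, the flange's top 86 mm above the bench; the flange is 236 mm across. z up; the lid's hinge lies on the pot's +y side and the lid's handle, when shut, on its -y side. The pot's place and yaw vary.
- lid (a joint): Angle of the chamber's hinged lid in rad: 0 shut, about 1.9 as found (leaning back past upright), stop at 2.1. A stiff hinge: the lid stays where it is left and takes up to 6 N at its handle to close and up to 11 N to open. The lid is an aluminium disc 236 mm across and 10 mm thick with a sight glass in the middle.
- lid_hinge (a point): Point on the lid's hinge axis, in the middle of the hinge, 126 mm from the pot's centre and 95 mm above the bench; its x axis lies along the hinge axis. It turns with the lid: -y points from the hinge to the lid's handle, z out of the lid's upper face.
- lid_handle (a point): Middle of the free part of the lid's black handle, a straight bar 20 mm wide (along the hinge axis) and 14 mm thick that points from the rim away from the hinge and ends 58 mm past the rim. This point is 24 mm past the rim, 268 mm from the hinge axis, and moves with the lid. Axes as lid_hinge.
- screw1 (a joint): Angle of captive hand screw 1 in the lid, rad: grows as the screw is turned clockwise (seen from above the shut lid), loose at 0 to 0.25 as found, hard stop (tight) at 3.14, half a turn. Turns with a steady 0.12 N m and stays where it is left.
- screw1_bar (a point): Centre of the T-bar of hand screw 1, on its turning axis, 27 mm above the lid's upper face (127 mm above the bench when the lid is shut). The bar is 56 mm long (its own x axis), 14 mm thick (y) and 26 mm high (z), black with a red end at +x. The four screws sit on a circle of 202 mm diameter about the lid's centre, numbered 1, 2, 3, 4 in turn clockwise seen from above, so 1 is opposite 3 and 2 opposite 4.
- screw2 (a joint): Angle of captive hand screw 2 in the lid, rad: grows as the screw is turned clockwise (seen from above the shut lid), loose at 0 to 0.25 as found, hard stop (tight) at 3.14, half a turn. Turns with a steady 0.12 N m and stays where it is left.
- screw2_bar (a point): Centre of the T-bar of hand screw 2, on its turning axis, 27 mm above the lid's upper face (127 mm above the bench when the lid is shut). The bar is 56 mm long (its own x axis), 14 mm thick (y) and 26 mm high (z), black with a red end at +x. The four screws sit on a circle of 202 mm diameter about the lid's centre, numbered 1, 2, 3, 4 in turn clockwise seen from above, so 1 is opposite 3 and 2 opposite 4.
- screw3 (a joint): Angle of captive hand screw 3 in the lid, rad: grows as the screw is turned clockwise (seen from above the shut lid), loose at 0 to 0.25 as found, hard stop (tight) at 3.14, half a turn. Turns with a steady 0.12 N m and stays where it is left.
- screw3_bar (a point): Centre of the T-bar of hand screw 3, on its turning axis, 27 mm above the lid's upper face (127 mm above the bench when the lid is shut). The bar is 56 mm long (its own x axis), 14 mm thick (y) and 26 mm high (z), black with a red end at +x. The four screws sit on a circle of 202 mm diameter about the lid's centre, numbered 1, 2, 3, 4 in turn clockwise seen from above, so 1 is opposite 3 and 2 opposite 4.
- screw4 (a joint): Angle of captive hand screw 4 in the lid, rad: grows as the screw is turned clockwise (seen from above the shut lid), loose at 0 to 0.25 as found, hard stop (tight) at 3.14, half a turn. Turns with a steady 0.12 N m and stays where it is left.
- screw4_bar (a point): Centre of the T-bar of hand screw 4, on its turning axis, 27 mm above the lid's upper face (127 mm above the bench when the lid is shut). The bar is 56 mm long (its own x axis), 14 mm thick (y) and 26 mm high (z), black with a red end at +x. The four screws sit on a circle of 202 mm diameter about the lid's centre, numbered 1, 2, 3, 4 in turn clockwise seen from above, so 1 is opposite 3 and 2 opposite 4.
- coil1_mid (a point): Centre of coil 1: a wound bobbin, copper winding with a yellow tape band between black square end flanges, 44 x 44 mm and 58 mm tall (its own z axis), 180 to 350 g, standing on the bench; its sides are flat enough to be gripped anywhere. Two or three of the four coils are there.
- coil2_mid (a point): Centre of coil 2: a wound bobbin, copper winding with a yellow tape band between black square end flanges, 44 x 44 mm and 58 mm tall (its own z axis), 180 to 350 g, standing on the bench; its sides are flat enough to be gripped anywhere. Two or three of the four coils are there.
- coil3_mid (a point): Centre of coil 3: a wound bobbin, copper winding with a yellow tape band between black square end flanges, 44 x 44 mm and 58 mm tall (its own z axis), 180 to 350 g, standing on the bench; its sides are flat enough to be gripped anywhere. Two or three of the four coils are there.
- coil4_mid (a point): Centre of coil 4: a wound bobbin, copper winding with a yellow tape band between black square end flanges, 44 x 44 mm and 58 mm tall (its own z axis), 180 to 350 g, standing on the bench; its sides are flat enough to be gripped anywhere. Two or three of the four coils are there.
- bearing: Ball bearing lying flat, 72 mm across, 18 mm high. Not part of the job; its origin is on its underside.
- impeller: Brass pump impeller, 100 mm across, 30 mm high. Not part of the job; its origin is on its underside.
- endshield: Aluminium motor end shield, 120 mm across, 30 mm high. Not part of the job; its origin is on its underside.
- spanner: Spanner 200 mm long lying flat. Not part of the job; its origin is on its underside.
- screwdriver: Screwdriver 200 mm long lying flat. Not part of the job; its origin is on its underside.
- varnish_can: Varnish can with a yellow label, 84 mm across, 110 mm high. Not part of the job; its origin is on its underside.
- mug: Blue mug, 80 mm across, 90 mm high. Not part of the job; its origin is on its underside.

How it is judged:
By the outcome, as a careful person would: the job done as asked, in the order asked, and still so for the second after the job is handed in, with the robot touching nothing.
Of coil1, coil2, coil3, coil4 only 2 to 3 are there at a start; the rules pass over those that are not, and their reading is None.
At some moment in a run one of coil1, coil2, coil3, coil4 may be knocked a few centimetres aside while the robot is not near it.
Once in a run the grip may slacken for a moment while it holds something.
It also fails if it takes over 210 s, if anything falls off the work surface, if the arm or the gripper's body presses on something with over 40 N, if the wrist force passes 120 N, or if a joint passes its speed limit or range.

## Working session

There is one attempt and no reset: what is moved stays moved. The work goes in short steps, Python scripts to look and compute and a shell command to move; the robot and the scene stay as the last step left them, time stands still between calls to the robot, and variables do not carry over. Pictures are saved under pics/ and viewed, at most 14 in all, crops included, and the job is handed in when it is done.

```bash
mkdir -p pics; ls
cat > h.py <<'E'
import numpy as np, cv2, json
from workcell import bot
from scipy.spatial.transform import Rotation as R
def snap(cam,fn,crop=None,scale=1):
    c=bot.calibration(cam); im=bot.camera(cam)
    cv2.imwrite('pics/raw_'+fn,im[:,:,::-1]); np.save('pics/'+fn+'.npy',np.array([c['vfov'],c['cx'],c['cy'],*np.array(c['camera_from_world']).ravel()]))
    o=im[:,:,::-1]
    if crop: o=o[crop[1]:crop[3],crop[0]:crop[2]]
    cv2.imwrite('pics/'+fn,cv2.resize(o,None,fx=scale,fy=scale,interpolation=cv2.INTER_CUBIC))
def cal(fn):
    a=np.load('pics/'+fn+'.npy'); T=a[3:].reshape(4,4); f=192/np.tan(np.radians(a[0]/2)); return f,a[1],a[2],T
def p2w(fn,u,v,z):
    f,cx,cy,T=cal(fn); d=T[:3,:3].T@np.array([(u-cx)/f,(v-cy)/f,1]); o=-T[:3,:3].T@T[:3,3]
    return o+d*(z-o[2])/d[2]
def w2p(fn,P):
    f,cx,cy,T=cal(fn); p=T[:3,:3]@np.array(P)+T[:3,3]; return np.array([cx+f*p[0]/p[2],cy+f*p[1]/p[2]])
def tool(): 
    o=bot.get_obs(); return np.array(o['ee_pos']),R.from_euler('xyz',o['tcp_rot'],degrees=True)
E
python3 - <<'E'
from h import *
o=bot.get_obs(); print(o)
snap('scene','s1.png',None,1.5); snap('side','d1.png',None,1.5)
for n in('s1.png','d1.png'):
    f,cx,cy,T=cal(n);print(f,cx,cy,-T[:3,:3].T@T[:3,3],T[2,:3])
E
```

```text
pics
{'time': 0.0, 'q': array([-7.51144039e+01,  5.01016983e+00,  1.00339256e+01,  9.51024792e+01,
        6.67408677e-04,  9.00011463e+01]), 'qd': array([ 0.03974214, -0.04622564, -0.05109983, -0.04893311,  0.02505408,
       -0.08140165]), 'joint_efforts': array([-7.45528978e-04, -5.20382380e+01,  4.64808726e+01,  1.61943136e-02,
       -1.62482429e-04, -1.76068227e-05]), 'ee_pos': array([ 0.14121957, -0.5312657 ,  0.20898731]), 'tcp_rot': array([-1.79921277e+02, -6.65833056e-04,  1.48844489e+01]), 'wrist_force': array([-0.39998888,  0.04974745,  0.39741037]), 'torque': array([-0.00744353,  0.00347283,  0.02242505]), 'grasp_force': 0.0, 'opening': 0.08509240810082237}
409.37912930369674 248.03066422123797 186.8413943083762 [ 1.19620845 -0.73569529  0.89094381] [-0.51524322  0.61855371 -0.59322485]
374.38472563638027 253.3593837560031 196.17281711509378 [-0.10000978  0.78722768  0.88067972] [ 0.49773993 -0.58792624 -0.63765014]
```

View pics/s1.png

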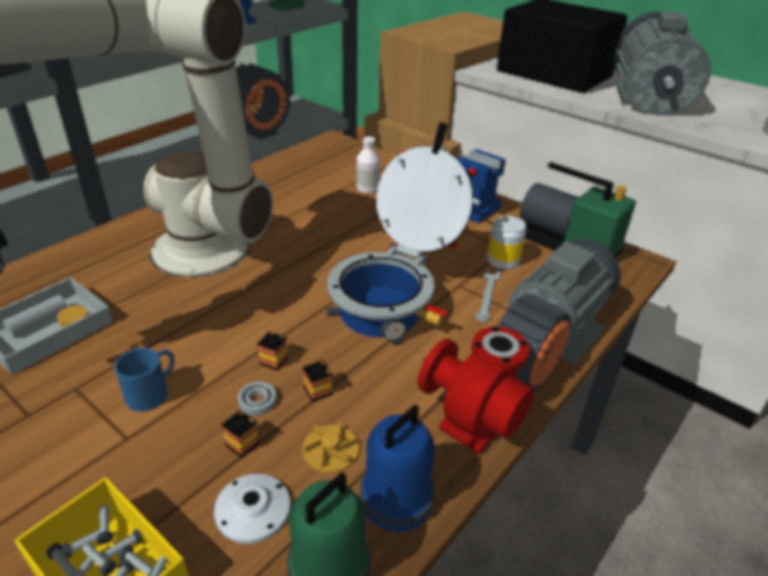

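View pics/d1.png

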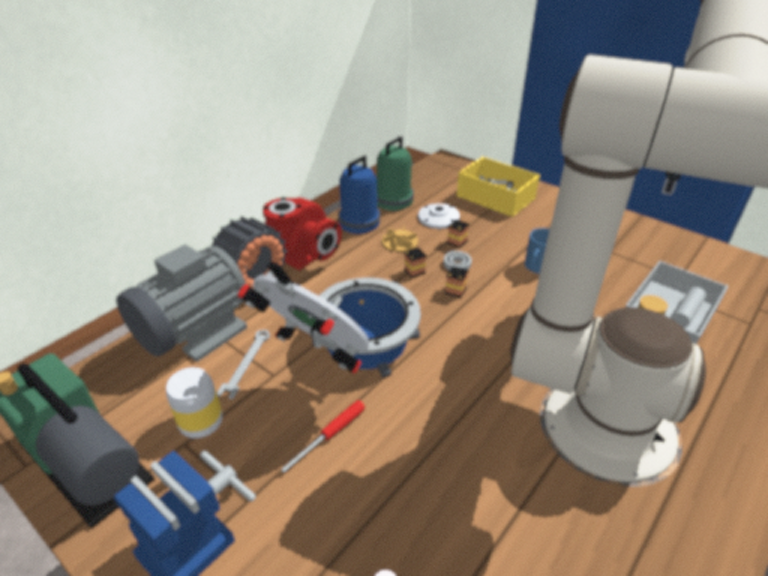

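Scene (shown at 1.5x): three coils, tops at (272,341), (317,370), (240,427); pot flange around (381,288); lid open behind it. Side view agrees: coils at (416,255), (458,230), (457,275).

Run:
```python
from h import *
for u,v in((272,339),(317,368),(240,425)): print('coil',p2w('s1.png',u/1.5,v/1.5,.058))
for u,v in((416,255),(458,227),(457,273)): print('coil d',p2w('d1.png',u/1.5,v/1.5,.058))
for u,v in((328,288),(434,290),(383,324),(381,253)): print('fl',p2w('s1.png',u/1.5,v/1.5,.086))
for u,v in((421,310),(368,278),): print('fl d',p2w('d1.png',u/1.5,v/1.5,.086))
print('hinge',p2w('s1.png',408/1.5,252/1.5,.095))
snap('wrist','w0.png',None,1.5)
f,cx,cy,T=cal('w0.png');print(f,-T[:3,:3].T@T[:3,3],T[:3,:3])
```

```text
coil [ 0.4536739 -0.1540729  0.058    ]
coil [ 0.57910644 -0.15221996  0.058     ]
coil [ 0.57841279 -0.33907106  0.058     ]
coil d [ 0.57099286 -0.14676287  0.058     ]
coil d [ 0.56096526 -0.32027352  0.058     ]
coil d [ 0.44997476 -0.14951001  0.058     ]
fl [0.4448876 0.0178723 0.086    ]
fl [0.6197942  0.16721922 0.086     ]
fl [0.61029954 0.00580298 0.086     ]
fl [0.44219554 0.19977552 0.086     ]
fl d [0.41828432 0.0397587  0.086     ]
fl d [0.5793328  0.02692629 0.086     ]
hinge [0.4944938  0.23517609 0.095     ]
296.24711895868404 [ 0.21589382 -0.51087189  0.37399711] [[ 0.25713467 -0.9663735  -0.00200375]
 [-0.92312374 -0.24623901  0.29531156]
 [-0.28587466 -0.07408513 -0.95539891]]
```

View pics/w0.png

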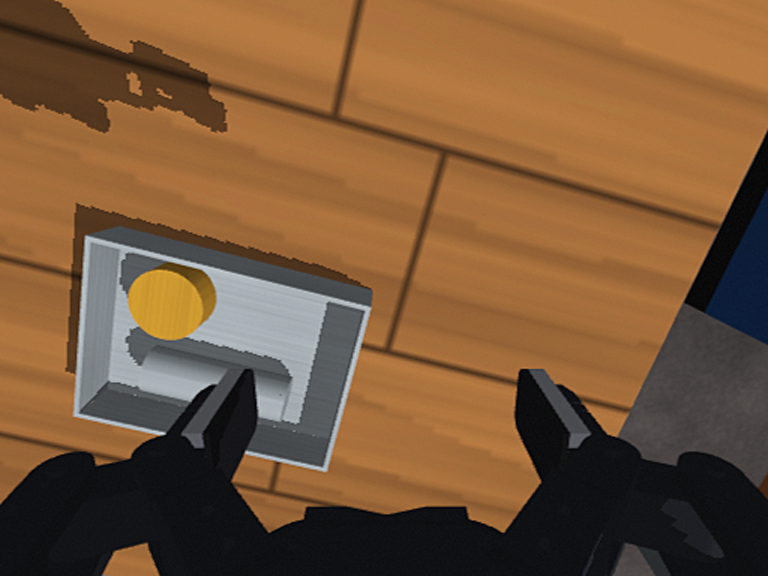

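Wrist view: open fingers at bottom, a tray under the tool; image up is tool +x. Now move over the coils for a near look.

```bash
cat >> h.py <<'E'
def go(x,y,z,yaw=None):
    "print shift still to make, in tool axes [mm], and twist z [rad] (tool down; half turn free)"
    p,r=tool(); d=r.inv().apply(np.array([x,y,z])-p)*1000; e=r.as_euler('xyz',degrees=True)
    s=f'tool travel {d.round(1)} norm {np.linalg.norm(d):.0f}'
    if yaw is not None:
        k=(yaw-e[2]+90)%180-90; s+=f' | twist z {-np.radians(k):.3f} rad (yaw {e[2]:.1f} -> {e[2]+k:.1f}), q6 {bot.get_obs()["q"][5]:.0f}'
        t=np.radians(e[2]+k); s+=f' | travel if turned first {(np.array([[np.cos(t),np.sin(t),0],[np.sin(t),-np.cos(t),0],[0,0,-1]])@(np.array([x,y,z])-p)*1000).round(1)}'
    print(s)
E
python3 -m crank '[{"gripper":85,"travel":[48,-25,-5],"twist":[0,0,0]},{"gripper":85,"travel":[48,-25,-5],"twist":[0,0,0]},{"gripper":85,"travel":[48,-25,-5],"twist":[0,0,0]},{"gripper":85,"travel":[48,-25,-5],"twist":[0,0,0]},{"gripper":85,"travel":[48,-25,-5],"twist":[0,0,0]},{"gripper":85,"travel":[48,-25,-5],"twist":[0,0,0]},{"gripper":85,"travel":[48,-25,-5],"twist":[0,0,0]},{"gripper":85,"travel":[48,-25,-5],"twist":[0,0,0]},{"gripper":85,"travel":[48,-25,-5],"twist":[0,0,0]},{"gripper":85,"travel":[0,0,0],"twist":[0,0,0]},{"gripper":85,"travel":[0,0,0],"twist":[0,0,0]}]' 60
python3 -c "
from h import *
snap('wrist','w1.png',None,1.5)"
```

```text
time: 1.52
ee_pos: [0.5008, -0.2031, 0.2543]
tcp_rot: [-180.0, 0.0, 14.9]
wrist_force: [-0.6, -0.5, -0.5]
opening: 0.0848
grasp_force: 0.0
```

View pics/w1.png

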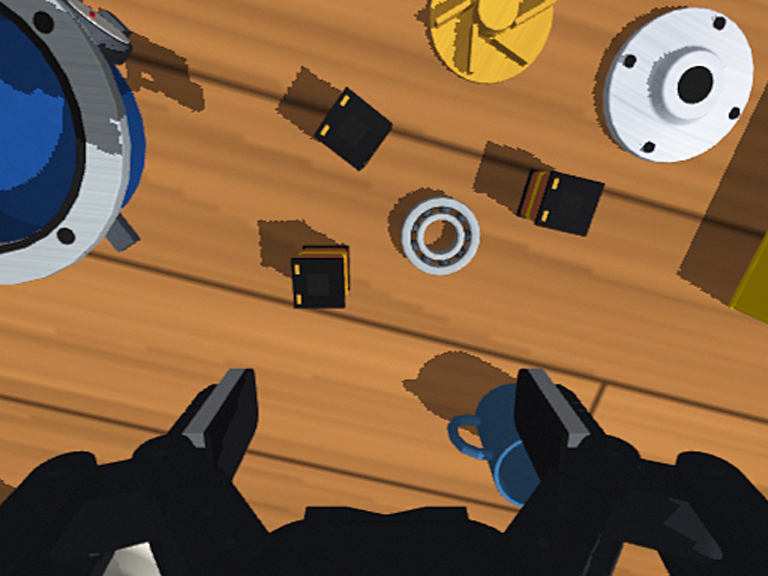

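Wrist view (1.5x): coil tops centred A (320,282), B (354,128), C (570,204); bearing (441,235) between them; pot flange at left with its edge through (124,170).

```bash
cat > m.py <<'E'
from h import *
def quad(n,pts,z=.058):
    P=np.array([p2w(n,u/1.5,v/1.5,z)[:2] for u,v in pts]); e=[np.degrees(np.arctan2(*(P[(i+1)%4]-P[i])[::-1]))%90 for i in range(4)]
    print(P.mean(0).round(4),'edges mm',[round(1000*np.linalg.norm(P[(i+1)%4]-P[i])) for i in range(4)],'yaw',np.round(e))
E
python3 - <<'E'
from m import *
from scipy.optimize import least_squares
quad('w1.png',[(293,257),(346,255),(345,307),(294,308)])
quad('w1.png',[(346,87),(392,126),(362,170),(317,134)])
quad('w1.png',[(552,170),(604,181),(587,236),(537,225)])
for pts,r in(([(60,267),(110,220),(127,170),(118,100),(68,0)],.118),([(62,55),(80,110),(70,170),(40,225),(5,250)],.086)):
    P=np.array([p2w('w1.png',u/1.5,v/1.5,.086)[:2] for u,v in pts])
    s=least_squares(lambda c:np.linalg.norm(P-c,axis=1)-r,[.53,.1]); print(s.x,(s.fun*1000).round(1))
E
```

```text
[ 0.4594 -0.1551] edges mm [44, 46, 44, 45] yaw [17. 12. 16. 13.]
[ 0.5851 -0.1547] edges mm [44, 40, 43, 40] yaw [66. 69. 67. 70.]
[ 0.5756 -0.3351] edges mm [43, 45, 43, 44] yaw [4. 5. 3. 5.]
[0.51916194 0.1147049 ] [-0.2  0.3  0.9 -1.6  0.7]
[0.51871626 0.11360617] [ 5.7  1.3 -6.9 -1.9  7.3]
```

Run:
```python
from h import *
go(.4594,-.1551,.11,15)
a=p2w('w1.png',43/1.5,21/1.5,.086);b=p2w('w1.png',66/1.5,236/1.5,.086); c=np.array([.5192,.1147]);print(a,b,[ (np.linalg.norm(q[:2]-c),np.degrees(np.arctan2(*(q[:2]-c)[::-1]))) for q in(a,b)])
```

```text
tool travel [-27.2 -57.3 144.5] norm 158 | twist z -0.002 rad (yaw 14.9 -> 15.0), q6 143 | travel if turned first [-27.1 -57.4 144.5]
[0.59712199 0.05823773 0.086     ] [0.45451278 0.03607612 0.086     ] [(np.float64(0.09622797817273217), np.float64(-35.92708409013462)), (np.float64(0.10181429509176848), np.float64(-129.4455862209002))]
```

```bash
python3 -m crank '[{"gripper":66,"travel":[-9,-19,48],"twist":[0,0,0]},{"gripper":66,"travel":[-9,-19,48],"twist":[0,0,0]},{"gripper":66,"travel":[-9,-19,48],"twist":[0,0,0]},{"gripper":66,"travel":[0,0,40],"twist":[0,0,0]},{"gripper":66,"travel":[0,0,40],"twist":[0,0,0]},{"gripper":66,"travel":[0,0,8],"twist":[0,0,0]},{"gripper":66,"travel":[0,0,0],"twist":[0,0,0]},{"gripper":30,"travel":[0,0,0],"twist":[0,0,0]},{"gripper":30,"travel":[0,0,0],"twist":[0,0,0]},{"gripper":30,"travel":[0,0,0],"twist":[0,0,0]},{"gripper":30,"travel":[0,0,0],"twist":[0,0,0]},{"gripper":30,"travel":[0,0,0],"twist":[0,0,0]}]' 60
python3 -m crank '[{"gripper":30,"travel":[0,0,-40],"twist":[0,0,0]},{"gripper":30,"travel":[0,0,-45],"twist":[0,0,0]},{"gripper":30,"travel":[0,0,-45],"twist":[0,0,0]},{"gripper":30,"travel":[0,0,0],"twist":[0,0,0]}]'
python3 -c "
from h import *
go(.52,.10,.17,10)"
```

```text
time: 3.08
ee_pos: [0.4613, -0.1554, 0.0249]
tcp_rot: [179.9, -0.1, 14.9]
wrist_force: [-1.8, -0.2, 6.8]
opening: 0.0421
grasp_force: 60.8
time: 3.58
ee_pos: [0.4621, -0.1556, 0.1571]
tcp_rot: [179.8, -0.3, 14.9]
wrist_force: [-0.0, 0.2, -3.4]
opening: 0.0423
grasp_force: 62.8
tool travel [ 121.7 -232.1  -13.1] norm 262 | twist z 0.085 rad (yaw 14.9 -> 10.0), q6 147 | travel if turned first [ 101.4 -241.7  -12.9]
```

```bash
python3 -m crank '[{"gripper":30,"travel":[10,-48,-8],"twist":[0,0,0]},{"gripper":30,"travel":[10,-48,-8],"twist":[0,0,0]},{"gripper":30,"travel":[10,-48,-8],"twist":[0,0,0]},{"gripper":30,"travel":[10,-48,-8],"twist":[0,0,0]},{"gripper":30,"travel":[10,-48,-8],"twist":[0,0,0]},{"gripper":30,"travel":[0,0,0],"twist":[0,0,0]},{"gripper":30,"travel":[0,0,0],"twist":[0,0,0]}]'
python3 -c "
from h import *
snap('wrist','w2.png',None,1.5)"
```

```text
time: 4.45
ee_pos: [0.4467, 0.0897, 0.192]
tcp_rot: [180.0, 0.1, 14.9]
wrist_force: [0.6, -0.3, -2.4]
opening: 0.042
grasp_force: 62.9
```

View pics/w2.png

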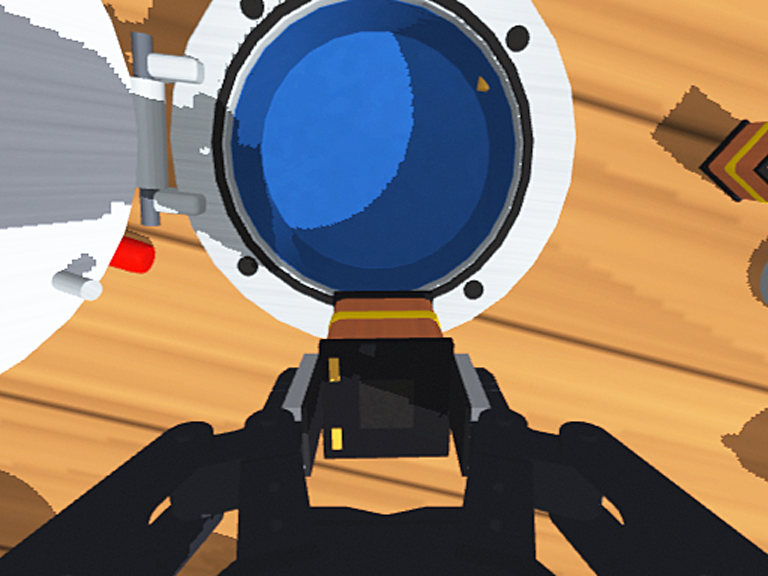

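The pot is fully visible: flange holes at (252,7), (518,38), (474,289), (248,266); hinge barrel from (143,40) to (150,222); coil held square in the fingers.

Run:
```python
from h import *
P=np.array([p2w('w2.png',u/1.5,v/1.5,.086)[:2] for u,v in((252,7),(518,38),(474,289),(248,266))])
c=P.mean(0);print(P,c,(P[0]+P[2])/2,(P[1]+P[3])/2,np.linalg.norm(P-c,axis=1),np.degrees(np.arctan2(*(P-c).T[::-1])))
h=np.array([p2w('w2.png',u/1.5,v/1.5,.095)[:2] for u,v in((143,40),(150,222))]);print(h,h.mean(0)-c,np.degrees(np.arctan2(*(h[0]-h[1])[::-1])))
from scipy.optimize import least_squares
Q=np.array([p2w('w2.png',u/1.5,v/1.5,.086)[:2] for u,v in((575,140),(560,215),(525,280),(565,75),(200,20))])
s=least_squares(lambda c:np.linalg.norm(Q-c,axis=1)-.118,c);print(s.x,s.fun*1000)
```

```text
[[0.57446138 0.19848606]
 [0.59713504 0.05643928]
 [0.45542488 0.03462249]
 [0.43317034 0.17646669]] [0.51504791 0.11650363] [0.51494313 0.11655428] [0.51515269 0.11645299] [0.10124762 0.1017154  0.10128883 0.10148648] [  54.06878858  -36.19347624 -126.06081818  143.78280921]
[[0.54293024 0.24831636]
 [0.44762577 0.23460552]] [-0.0197699   0.12495731] 8.18660661170203
[0.51207112 0.11641164] [ 0.30135332 -0.60680419  1.0293747  -0.0248436   0.67539653]
```

```bash
python3 -c "
from h import *
go(.4725,.105,.115,15)"
```

```text
tool travel [29.  -8.6 77.1] norm 83 | twist z -0.002 rad (yaw 14.9 -> 15.0), q6 176 | travel if turned first [28.9 -8.6 77.1]
```

```bash
python3 -m crank '[{"gripper":30,"travel":[29,-9,0],"twist":[0,0,0]},{"gripper":30,"travel":[0,0,50],"twist":[0,0,0]},{"gripper":30,"travel":[0,0,50],"twist":[0,0,0]},{"gripper":30,"travel":[0,0,40],"twist":[0,0,0]},{"gripper":30,"travel":[0,0,15],"twist":[0,0,0]},{"gripper":30,"travel":[0,0,4],"twist":[0,0,0]},{"gripper":30,"travel":[0,0,0],"twist":[0,0,0]}]'
```

```text
time: 5.38
ee_pos: [0.4735, 0.1058, 0.035]
tcp_rot: [180.0, -0.1, 14.9]
wrist_force: [1.0, 0.2, -2.6]
opening: 0.0425
grasp_force: 62.8
```

```bash
python3 -m crank '[{"gripper":30,"travel":[0,0,3],"twist":[0,0,0]},{"gripper":60,"travel":[0,0,0],"twist":[0,0,0]},{"gripper":60,"travel":[0,0,0],"twist":[0,0,0]},{"gripper":60,"travel":[0,0,0],"twist":[0,0,0]},{"gripper":60,"travel":[0,0,-30],"twist":[0,0,0]},{"gripper":60,"travel":[0,0,-60],"twist":[0,0,0]},{"gripper":60,"travel":[0,0,-60],"twist":[0,0,-0.15]},{"gripper":60,"travel":[0,0,-20],"twist":[0,0,-0.15]}]'
python3 -m crank '[{"gripper":66,"travel":[0,0,0],"twist":[0,0,-0.15]},{"gripper":66,"travel":[0,0,0],"twist":[0,0,-0.15]},{"gripper":66,"travel":[0,0,0],"twist":[0,0,-0.15]},{"gripper":66,"travel":[0,0,0],"twist":[0,0,-0.16]},{"gripper":66,"travel":[-39,34,0],"twist":[0,0,0]},{"gripper":66,"travel":[-39,34,0],"twist":[0,0,0]},{"gripper":66,"travel":[-39,34,0],"twist":[0,0,0]},{"gripper":66,"travel":[-39,34,0],"twist":[0,0,0]},{"gripper":66,"travel":[-39,34,0],"twist":[0,0,0]},{"gripper":66,"travel":[-39,34,0],"twist":[0,0,0]},{"gripper":66,"travel":[0,0,0],"twist":[0,0,0]},{"gripper":66,"travel":[0,0,0],"twist":[0,0,0]}]'
cat > det.py <<'E'
from h import *
def coils(n,z=.058):
    "fit square coil tops (near-black blobs) in raw wrist picture"
    im=cv2.imread('pics/raw_'+n); k=(im.max(2)<55).astype('uint8'); k=cv2.morphologyEx(k,cv2.MORPH_OPEN,np.ones((5,5)))
    N,L,S,C=cv2.connectedComponentsWithStats(k)
    for i in range(1,N):
        if not 500<S[i,4]<8000: continue
        b=cv2.boxPoints(cv2.minAreaRect(np.argwhere(L==i)[:,::-1].astype(np.float32)))
        P=np.array([p2w(n,u,v,z)[:2] for u,v in b]); e=P[1]-P[0]
        print('px',(C[i]*1.5).round(),'xy',P.mean(0).round(4),'sides',round(1000*np.linalg.norm(e)),round(1000*np.linalg.norm(P[2]-P[1])),'yaw',round(np.degrees(np.arctan2(e[1],e[0]))%90,1))
E
python3 -c "
from det import *
snap('wrist','w3.png',None,1.5); coils('w3.png'); go(.5851,-.1547,.12,67)"
```

```text
time: 6.38
ee_pos: [0.4737, 0.1062, 0.2049]
tcp_rot: [179.9, -0.3, 32.4]
wrist_force: [-0.5, 1.1, -0.1]
opening: 0.06
grasp_force: 0.0
time: 7.88
ee_pos: [0.569, -0.189, 0.2005]
tcp_rot: [-180.0, -0.0, 67.0]
wrist_force: [0.8, -0.1, 0.0]
opening: 0.0658
grasp_force: 0.0
px [704. 140.] xy [ 0.7949 -0.195 ] sides 83 23 yaw 44.1
px [385. 213.] xy [ 0.5847 -0.1528] sides 41 43 yaw 67.0
px [732. 326.] xy [ 0.7883 -0.3335] sides 80 33 yaw 49.4
px [756. 358.] xy [ 0.7997 -0.3649] sides 18 55 yaw 67.0
tool travel [37.3  1.7 80.9] norm 89 | twist z 0.001 rad (yaw 67.0 -> 67.0), q6 95 | travel if turned first [37.3  1.7 80.8]
```

View pics/w3.png

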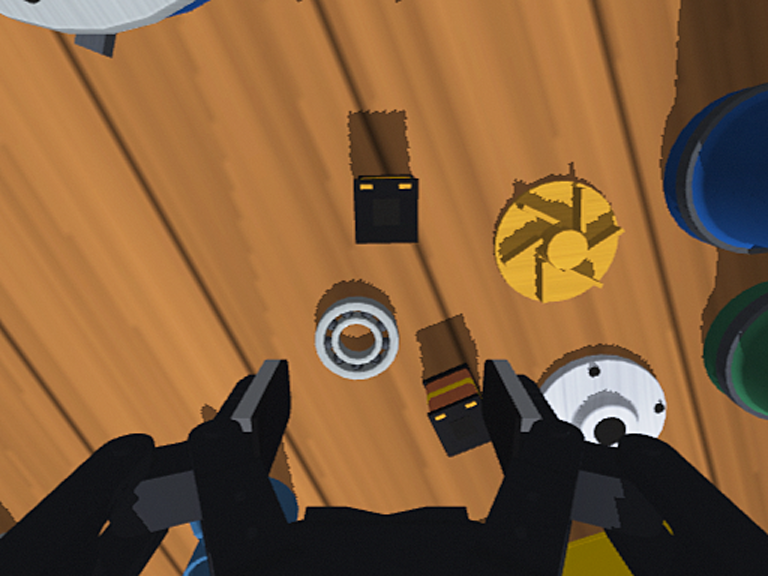

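Coil B is undisturbed, at (385,213), square to the tool; the detector works.

```bash
python3 -m crank '[{"gripper":66,"travel":[38,1,40],"twist":[0,0,0]},{"gripper":66,"travel":[0,0,50],"twist":[0,0,0]},{"gripper":66,"travel":[0,0,50],"twist":[0,0,0]},{"gripper":66,"travel":[0,0,30],"twist":[0,0,0]},{"gripper":66,"travel":[0,0,4],"twist":[0,0,0]},{"gripper":30,"travel":[0,0,0],"twist":[0,0,0]},{"gripper":30,"travel":[0,0,0],"twist":[0,0,0]},{"gripper":30,"travel":[0,0,0],"twist":[0,0,0]},{"gripper":30,"travel":[0,0,0],"twist":[0,0,0]}]' 60
python3 -m crank '[{"gripper":30,"travel":[0,0,-55],"twist":[0,0,0]},{"gripper":30,"travel":[0,0,-55],"twist":[0,0,0]},{"gripper":30,"travel":[0,0,-45],"twist":[0,0,-0.07]},{"gripper":30,"travel":[0,0,0],"twist":[0,0,-0.07]},{"gripper":30,"travel":[0,0,0],"twist":[0,0,0]}]'
python3 -c "
from h import *
c=np.array([.515,.1165]); t=np.radians(75); x=c+.044*np.array([np.cos(t),np.sin(t)]); print(x); go(*x,.18,75)"
```

```text
time: 9.05
ee_pos: [0.5858, -0.1544, 0.0291]
tcp_rot: [179.8, -0.1, 67.0]
wrist_force: [-3.1, 2.7, 7.9]
opening: 0.0417
grasp_force: 61.9
time: 9.68
ee_pos: [0.5851, -0.1546, 0.1826]
tcp_rot: [179.9, 0.0, 75.0]
wrist_force: [0.3, 0.2, -2.8]
opening: 0.0417
grasp_force: 62.6
[0.52638804 0.15900074]
tool travel [ 287.8 -137.9    2.3] norm 319 | twist z 0.000 rad (yaw 75.0 -> 75.0), q6 90 | travel if turned first [ 287.7 -137.9    2.6]
```

```bash
python3 -m crank '[{"gripper":30,"travel":[48,-23,0],"twist":[0,0,0]},{"gripper":30,"travel":[48,-23,0],"twist":[0,0,0]},{"gripper":30,"travel":[48,-23,0],"twist":[0,0,0]},{"gripper":30,"travel":[48,-23,0],"twist":[0,0,0]},{"gripper":30,"travel":[48,-23,0],"twist":[0,0,0]},{"gripper":30,"travel":[48,-23,0],"twist":[0,0,0]},{"gripper":30,"travel":[0,0,20],"twist":[0,0,0]},{"gripper":30,"travel":[0,0,0],"twist":[0,0,0]}]'
python3 -m crank '[{"gripper":30,"travel":[0,0,50],"twist":[0,0,0]},{"gripper":30,"travel":[0,0,50],"twist":[0,0,0]},{"gripper":30,"travel":[0,0,20],"twist":[0,0,0]},{"gripper":30,"travel":[0,0,0],"twist":[0,0,0]},{"gripper":30,"travel":[0,0,0],"twist":[0,0,0]}]'
```

```text
time: 10.68
ee_pos: [0.5247, 0.1596, 0.1598]
tcp_rot: [-179.8, 0.1, 75.0]
wrist_force: [-0.7, -0.1, -2.7]
opening: 0.0414
grasp_force: 64.3
time: 11.3
ee_pos: [0.5268, 0.1591, 0.0433]
tcp_rot: [179.9, -0.1, 75.0]
wrist_force: [0.2, -0.5, -2.5]
opening: 0.0418
grasp_force: 64.3
```

```bash
python3 -m crank '[{"gripper":30,"travel":[0,0,7],"twist":[0,0,0]},{"gripper":60,"travel":[0,0,0],"twist":[0,0,0]},{"gripper":60,"travel":[0,0,0],"twist":[0,0,0]},{"gripper":60,"travel":[0,0,0],"twist":[0,0,0]},{"gripper":60,"travel":[0,0,-30],"twist":[0,0,0]},{"gripper":60,"travel":[0,0,-60],"twist":[0,0,0]},{"gripper":60,"travel":[0,0,-60],"twist":[0,0,-0.11]},{"gripper":66,"travel":[0,0,-15],"twist":[0,0,-0.11]},{"gripper":66,"travel":[0,0,0],"twist":[0,0,-0.11]}]'
python3 -m crank '[{"gripper":66,"travel":[-54,1,0],"twist":[0,0,0]},{"gripper":66,"travel":[-54,1,0],"twist":[0,0,0]},{"gripper":66,"travel":[-54,1,0],"twist":[0,0,0]},{"gripper":66,"travel":[-54,1,0],"twist":[0,0,0]},{"gripper":66,"travel":[-54,2,0],"twist":[0,0,0]},{"gripper":66,"travel":[-54,1,0],"twist":[0,0,0]},{"gripper":66,"travel":[-54,1,0],"twist":[0,0,0]},{"gripper":66,"travel":[-54,1,0],"twist":[0,0,0]},{"gripper":66,"travel":[-54,2,0],"twist":[0,0,0]},{"gripper":66,"travel":[-50,2,0],"twist":[0,0,0]},{"gripper":66,"travel":[0,0,0],"twist":[0,0,0]},{"gripper":66,"travel":[0,0,0],"twist":[0,0,0]}]'
python3 -c "
from det import *
snap('wrist','w4.png',None,1.5); coils('w4.png'); go(.5756,-.335,.12,94)"
```

```text
time: 12.42
ee_pos: [0.5267, 0.1596, 0.2021]
tcp_rot: [179.8, -0.0, 94.2]
wrist_force: [0.3, -0.2, -0.8]
opening: 0.0658
grasp_force: 0.0
time: 13.92
ee_pos: [0.5758, -0.3743, 0.1995]
tcp_rot: [-180.0, -0.0, 93.9]
wrist_force: [0.5, -0.2, 0.2]
opening: 0.0659
grasp_force: 0.0
px [386. 211.] xy [ 0.5758 -0.3348] sides 42 44 yaw 4.0
px [680. 261.] xy [ 0.7884 -0.358 ] sides 88 35 yaw 47.4
px [730. 290.] xy [ 0.8216 -0.3805] sides 64 73 yaw 4.0
tool travel [38.7  2.4 80. ] norm 89 | twist z -0.000 rad (yaw 94.0 -> 94.0), q6 53 | travel if turned first [38.7  2.4 80. ]
```

```bash
python3 -m crank '[{"gripper":66,"travel":[39,2,40],"twist":[0,0,0]},{"gripper":66,"travel":[0,0,50],"twist":[0,0,0]},{"gripper":66,"travel":[0,0,50],"twist":[0,0,0]},{"gripper":66,"travel":[0,0,30],"twist":[0,0,0]},{"gripper":66,"travel":[0,0,4],"twist":[0,0,0]},{"gripper":30,"travel":[0,0,0],"twist":[0,0,0]},{"gripper":30,"travel":[0,0,0],"twist":[0,0,0]},{"gripper":30,"travel":[0,0,0],"twist":[0,0,0]},{"gripper":30,"travel":[0,0,0],"twist":[0,0,0]}]' 60
python3 -m crank '[{"gripper":30,"travel":[0,0,-55],"twist":[0,0,0]},{"gripper":30,"travel":[0,0,-55],"twist":[0,0,0]},{"gripper":30,"travel":[0,0,-45],"twist":[0,0,-0.14]},{"gripper":30,"travel":[0,0,0],"twist":[0,0,-0.14]},{"gripper":30,"travel":[0,0,0],"twist":[0,0,-0.14]},{"gripper":30,"travel":[0,0,0],"twist":[0,0,-0.14]},{"gripper":30,"travel":[0,0,0],"twist":[0,0,-0.15]},{"gripper":30,"travel":[0,0,0],"twist":[0,0,0]}]'
python3 -c "
from h import *
c=np.array([.515,.1165]); t=np.radians(-45); x=c+.044*np.array([np.cos(t),np.sin(t)]); print(x); go(*x,.18,135)"
```

```text
time: 15.1
ee_pos: [0.576, -0.3358, 0.0283]
tcp_rot: [179.8, 0.1, 94.0]
wrist_force: [-1.6, 1.4, 7.6]
opening: 0.042
grasp_force: 61.8
time: 16.1
ee_pos: [0.5752, -0.3355, 0.1813]
tcp_rot: [180.0, 0.0, 134.6]
wrist_force: [0.3, 0.4, -3.2]
opening: 0.0417
grasp_force: 62.3
[0.5461127 0.0853873]
tool travel [320.2 274.7   1.1] norm 422 | twist z -0.007 rad (yaw 134.6 -> 135.0), q6 15 | travel if turned first [318.2 277.    1.3]
```

```bash
python3 -m crank '[{"gripper":30,"travel":[40,34,0],"twist":[0,0,0]},{"gripper":30,"travel":[40,34,0],"twist":[0,0,0]},{"gripper":30,"travel":[40,34,0],"twist":[0,0,0]},{"gripper":30,"travel":[40,34,0],"twist":[0,0,0]},{"gripper":30,"travel":[40,34,0],"twist":[0,0,0]},{"gripper":30,"travel":[40,34,0],"twist":[0,0,0]},{"gripper":30,"travel":[40,35,0],"twist":[0,0,0]},{"gripper":30,"travel":[40,35,0],"twist":[0,0,0]},{"gripper":30,"travel":[0,0,20],"twist":[0,0,0]},{"gripper":30,"travel":[0,0,0],"twist":[0,0,0]}]'
python3 -m crank '[{"gripper":30,"travel":[0,0,50],"twist":[0,0,0]},{"gripper":30,"travel":[0,0,50],"twist":[0,0,0]},{"gripper":30,"travel":[0,0,20],"twist":[0,0,0]},{"gripper":30,"travel":[0,0,0],"twist":[0,0,0]},{"gripper":30,"travel":[0,0,0],"twist":[0,0,0]}]'
```

```text
time: 17.35
ee_pos: [0.5445, 0.0853, 0.1598]
tcp_rot: [-179.9, -0.1, 134.5]
wrist_force: [-0.8, 0.4, -1.6]
opening: 0.0418
grasp_force: 62.3
time: 17.98
ee_pos: [0.5463, 0.0845, 0.0426]
tcp_rot: [179.9, 0.1, 134.5]
wrist_force: [-0.3, 0.2, -3.0]
opening: 0.042
grasp_force: 62.3
```

```bash
python3 -m crank '[{"gripper":30,"travel":[0,0,7],"twist":[0,0,0]},{"gripper":60,"travel":[0,0,0],"twist":[0,0,0]},{"gripper":60,"travel":[0,0,0],"twist":[0,0,0]},{"gripper":60,"travel":[0,0,0],"twist":[0,0,0]},{"gripper":60,"travel":[0,0,-30],"twist":[0,0,0]},{"gripper":60,"travel":[0,0,-60],"twist":[0,0,0]},{"gripper":60,"travel":[0,0,-60],"twist":[0,0,0.12]},{"gripper":60,"travel":[-20,-20,-50],"twist":[0,0,0.12]},{"gripper":60,"travel":[-20,-20,-10],"twist":[0,0,0.12]},{"gripper":60,"travel":[-20,-20,0],"twist":[0,0,0.13]},{"gripper":60,"travel":[-20,-10,0],"twist":[0,0,0.13]},{"gripper":60,"travel":[0,0,0],"twist":[0,0,0]}]'
python3 - <<'E'
from h import *
snap('wrist','w5.png',None,1.5); snap('scene','s2.png')
print(bot.get_obs()['q'],bot.get_obs()['ee_pos'],bot.get_obs()['tcp_rot'])
ey=np.array([-.155,.988,0]); H=np.array([.515,.1165,0])+.126*ey+[0,0,.095]
for th in(1.8,1.9,2.0): print(th,[(w2p('s1.png',H+r*(-ey*np.cos(th)+np.array([0,0,np.sin(th)])))*1.5).round() for r in(.244,.302)])
a=cv2.imread('pics/raw_s2.png')[55:185,235:335]; b=cv2.imread('pics/w5.png')
a=cv2.resize(a,None,fx=3,fy=3); o=np.zeros((576,800,3),'uint8'); b=cv2.resize(b,(500,375)); o[:375,:500]=b; o[:390,500:800]=a; cv2.imwrite('pics/c5.png',o[:390])
E
```

```text
time: 19.48
ee_pos: [0.5206, -0.0201, 0.2441]
tcp_rot: [180.0, 0.0, 99.0]
wrist_force: [0.3, -0.5, 0.7]
opening: 0.0599
grasp_force: 0.0
[-2.08252411e+00  1.89342446e+00  1.06711214e+01  9.87615420e+01
  1.51000093e-02  7.86963603e+01] [ 0.52088096 -0.01885989  0.24381733] [ 1.79981199e+02 -1.16405950e-02  9.92211197e+01]
1.8 [array([429., 148.]), array([433., 121.])]
1.9 [array([433., 147.]), array([439., 121.])]
2.0 [array([437., 148.]), array([444., 122.])]
```

View pics/c5.png

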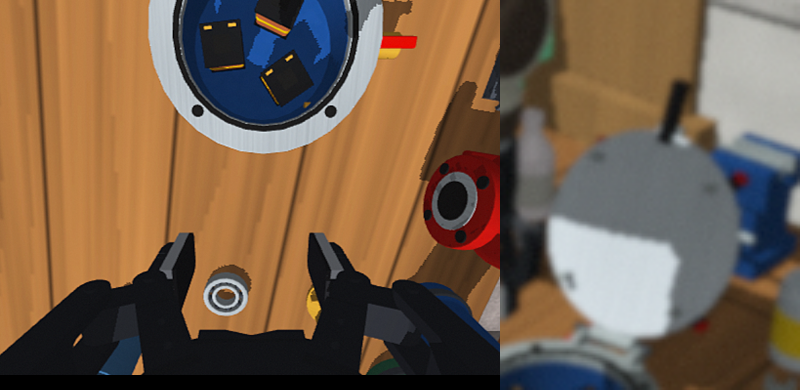

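All three coils stand in the chamber; lid handle tip at about (295,83) in the scene camera. Now move above the handle.

```bash
python3 -m crank '[{"gripper":60,"travel":[0,0,-47],"twist":[0,0,0]},{"gripper":60,"travel":[0,0,-47],"twist":[0,0,0]},{"gripper":60,"travel":[0,0,-47],"twist":[0,0,0]},{"gripper":60,"travel":[0,0,-45],"twist":[0,0,0]},{"gripper":60,"travel":[53,2,0],"twist":[0,0,0]},{"gripper":60,"travel":[53,2,0],"twist":[0,0,0]},{"gripper":60,"travel":[53,2,0],"twist":[0,0,0]},{"gripper":60,"travel":[53,2,0],"twist":[0,0,0]},{"gripper":60,"travel":[53,2,0],"twist":[0,0,0]},{"gripper":60,"travel":[53,2,0],"twist":[0,0,0]},{"gripper":60,"travel":[0,0,0],"twist":[0,0,0]},{"gripper":60,"travel":[0,0,0],"twist":[0,0,0]}]'
python3 - <<'E'
from h import *
snap('wrist','w6.png',None,1.5)
ey=np.array([-.155,.988,0]); H=np.array([.515,.1165,0])+.126*ey+[0,0,.095]
for th in(1.85,1.9,1.95,2.0): print(th,[(w2p('w6.png',H+r*(-ey*np.cos(th)+np.array([0,0,np.sin(th)])))*1.5).round() for r in(.244,.302)])
E
```

```text
time: 21.08
ee_pos: [0.482, 0.2974, 0.4295]
tcp_rot: [-180.0, 0.0, 99.3]
wrist_force: [-0.3, -1.1, 0.3]
opening: 0.0596
grasp_force: 0.0
1.85 [array([390., 267.]), array([391., 263.])]
1.9 [array([390., 247.]), array([391., 232.])]
1.95 [array([390., 228.]), array([392., 201.])]
2.0 [array([390., 208.]), array([392., 171.])]
```

View pics/w6.png

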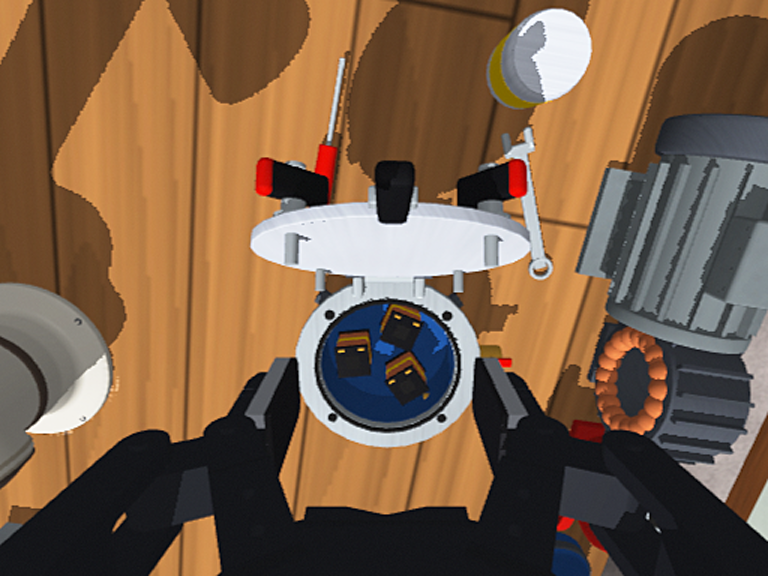

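The handle is seen from above: bar from rim (393,220) to tip (394,172); lid leans back about 1.97 rad. Column matches the tool's axis within about 2 mm.

```bash
python3 -c "
from h import *
print(p2w('w6.png',262.5,195/1.5,.35),p2w('w6.png',262.7,172/1.5,.37)); go(.481,.347,.348,98.9)"
```

```text
[0.4794813  0.35239789 0.35      ] [0.47715132 0.36499448 0.37      ]
tool travel [49.9  6.9 81.8] norm 96 | twist z 0.005 rad (yaw 99.2 -> 98.9), q6 112 | travel if turned first [49.9  6.7 81.8]
```

```bash
python3 -m crank '[{"gripper":55,"travel":[27,3,0],"twist":[0,0,0]},{"gripper":55,"travel":[26,3,0],"twist":[0,0,0]},{"gripper":55,"travel":[0,0,40],"twist":[0,0,0]},{"gripper":55,"travel":[0,0,40],"twist":[0,0,0]},{"gripper":55,"travel":[0,0,16],"twist":[0,0,0]},{"gripper":55,"travel":[0,0,0],"twist":[0,0,0]},{"gripper":55,"travel":[0,0,0],"twist":[0,0,0]}]' 30
python3 -c "
from h import *
snap('wrist','w7.png',[90,60,430,330],2)"
```

```text
time: 22.0
ee_pos: [0.4806, 0.3498, 0.3471]
tcp_rot: [179.8, -0.1, 99.1]
wrist_force: [1.2, 0.2, 0.4]
opening: 0.0551
grasp_force: 0.0
```

View pics/w7.png

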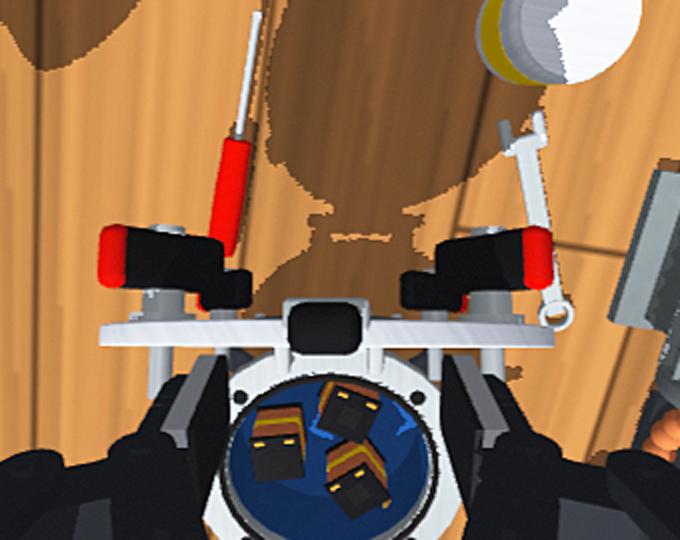

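The view now looks along the bar: its end face is at crop (325,328), fingers straddle it symmetrically, but lower in the picture (nearer the robot side).

Run:
```python
from h import *
print(p2w('w7.png',252.5,224,.37),p2w('w7.png',252.5,224,.36))
ey=np.array([-.155,.988,0]); H=np.array([.515,.1165,0])+.126*ey+[0,0,.095]
for th in(1.85,1.9,1.95,2.0): print(th,[(w2p('w7.png',H+r*(-ey*np.cos(th)+np.array([0,0,np.sin(th)])))*2-[180,120]).round() for r in(.244,.302)])
```

```text
[0.4776537  0.36544256 0.37      ] [0.47818911 0.36123921 0.36      ]
1.85 [array([322., 436.]), array([318., 505.])]
1.9 [array([322., 402.]), array([318., 446.])]
1.95 [array([322., 367.]), array([318., 387.])]
2.0 [array([322., 332.]), array([319., 327.])]
```

```bash
python3 -m crank '[{"gripper":55,"travel":[6,-1,8],"twist":[0,0,0]},{"gripper":55,"travel":[0,0,7],"twist":[0,0,0]},{"gripper":55,"travel":[0,0,0],"twist":[0,0,0]},{"gripper":5,"travel":[0,0,0],"twist":[0,0,0]},{"gripper":5,"travel":[0,0,0],"twist":[0,0,0]},{"gripper":5,"travel":[0,0,0],"twist":[0,0,0]},{"gripper":5,"travel":[0,0,0],"twist":[0,0,0]},{"gripper":5,"travel":[0,0,0],"twist":[0,0,0]}]' 30
python3 - <<'E'
from h import *
p,r=tool(); print(p)
ey=np.array([-.155,.988,0]); H=np.array([.515,.1165,0])+.126*ey+[0,0,.095]
g=p+[0,0,.019]-H; a0=np.arctan2(g[2],-g@ey); rr=np.hypot(g[2],g@ey); print(a0,rr)
for k in np.linspace(0,1,25): 
    th=a0*(1-k); print(k.round(2), (1000*np.array([rr*(-np.cos(th)+np.cos(a0)),rr*(np.sin(a0)-np.sin(th))])).round(1))
E
```

```text
time: 23.05
ee_pos: [0.4768, 0.3561, 0.3308]
tcp_rot: [-179.9, -0.1, 99.1]
wrist_force: [-9.1, -1.8, 1.7]
opening: 0.0192
grasp_force: 34.0
[0.47679663 0.35612241 0.33082007]
2.0000870759054052 0.28024958639478226
0.0 [0. 0.]
0.04 [-21.6  -8.8]
0.08 [-43.9 -15.8]
0.12 [-66.7 -20.9]
0.17 [-89.8 -24.1]
0.21 [-113.1  -25.4]
0.25 [-136.5  -24.7]
0.29 [-159.7  -22.1]
0.33 [-182.6  -17.6]
0.38 [-205.   -11.1]
0.42 [-226.8   -2.9]
0.46 [-247.9    7.2]
0.5 [-268.1   19. ]
0.54 [-287.2   32.4]
0.58 [-305.1   47.4]
0.62 [-321.7   63.8]
0.67 [-336.9   81.5]
0.71 [-350.5  100.5]
0.75 [-362.6  120.5]
0.79 [-372.9  141.4]
0.83 [-381.5  163.1]
0.88 [-388.2  185.5]
0.92 [-393.   208.3]
0.96 [-395.9  231.5]
1.0 [-396.9  254.8]
```

```bash
python3 -m crank '[{"gripper":5,"travel":[-21.6,-1,-8.8],"twist":[0,0,0]},{"gripper":5,"travel":[-22.3,0,-7],"twist":[0,0,0]},{"gripper":5,"travel":[-22.8,0,-5.1],"twist":[0,0,0]},{"gripper":5,"travel":[-23.1,0,-3.2],"twist":[0,0,0]},{"gripper":5,"travel":[-23.3,0,-1.3],"twist":[0,0,0]},{"gripper":5,"travel":[-23.4,0,0.7],"twist":[0,0,0]},{"gripper":5,"travel":[-23.2,0,2.6],"twist":[0,0,0]}]' 30
python3 -m crank '[{"gripper":5,"travel":[-22.9,0,4.5],"twist":[0,0,0]},{"gripper":5,"travel":[-22.4,0,6.5],"twist":[0,0,0]},{"gripper":5,"travel":[-21.8,0,8.2],"twist":[0,0,0]},{"gripper":5,"travel":[-21.1,0,10.1],"twist":[0,0,0]},{"gripper":5,"travel":[-20.2,0,11.8],"twist":[0,0,0]}]' 30
```

```text
time: 23.92
ee_pos: [0.5009, 0.1987, 0.3532]
tcp_rot: [-180.0, -0.2, 99.2]
wrist_force: [-9.8, 3.8, 1.3]
opening: 0.019
grasp_force: 29.3
time: 24.55
ee_pos: [0.5178, 0.0897, 0.3142]
tcp_rot: [179.9, 0.0, 99.1]
wrist_force: [-14.4, -6.3, 16.5]
opening: 0.0188
grasp_force: 29.7
```

```bash
python3 -m crank '[{"gripper":5,"travel":[-19.1,-2,13.4],"twist":[0,0,0]},{"gripper":5,"travel":[-17.9,0,15],"twist":[0,0,0]},{"gripper":5,"travel":[-16.6,0,16.4],"twist":[0,0,0]},{"gripper":5,"travel":[-15.2,0,17.7],"twist":[0,0,0]}]' 30
```

```text
time: 25.05
ee_pos: [0.5285, 0.0197, 0.252]
tcp_rot: [179.7, 0.3, 99.0]
wrist_force: [-6.6, -23.9, 25.7]
opening: 0.0189
grasp_force: 49.3
```

```bash
python3 -m crank '[{"gripper":40,"travel":[-3,0,-2],"twist":[0,0,0]},{"gripper":40,"travel":[0,0,0],"twist":[0,0,0]},{"gripper":40,"travel":[0,0,0],"twist":[0,0,0]}]' 30
python3 - <<'E'
from h import *
p,r=tool(); print(p); snap('wrist','w8.png',[90,60,430,330],2)
ey=np.array([-.155,.988,0]); H=np.array([.515,.1165,0])+.126*ey+[0,0,.095]
g=p+[0,0,.019]-H; print(np.arctan2(g[2],-g@ey),np.hypot(g[2],g@ey))
for th in(.6,.65,.7,.75): print(th,[(w2p('w8.png',H+r*(-ey*np.cos(th)+np.array([0,0,np.sin(th)])))*2-[180,120]).round() for r in(.244,.302)])
E
```

```text
time: 25.42
ee_pos: [0.5295, 0.0207, 0.2509]
tcp_rot: [179.9, -0.0, 99.1]
wrist_force: [-0.5, -0.6, 1.1]
opening: 0.0401
grasp_force: 0.0
[0.52951482 0.02065969 0.25090436]
0.6651935857579341 0.2833783450349238
0.6 [array([330., 262.]), array([329., 450.])]
0.65 [array([330., 249.]), array([329., 449.])]
0.7 [array([330., 232.]), array([328., 444.])]
0.75 [array([329., 210.]), array([328., 434.])]
```

View pics/w8.png

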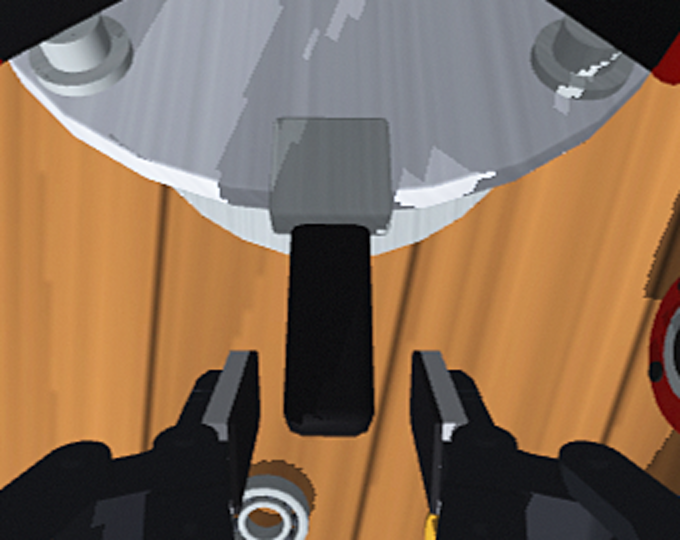

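Fingers free of force; the handle lies between them, tip at crop (330,430), lid at roughly 0.7 rad. Regrip lightly and continue.

```bash
python3 -m crank '[{"gripper":5,"travel":[0,0,0],"twist":[0,0,0]},{"gripper":5,"travel":[0,0,0],"twist":[0,0,0]},{"gripper":5,"travel":[0,0,0],"twist":[0,0,0]},{"gripper":5,"travel":[0,0,0],"twist":[0,0,0]},{"gripper":5,"travel":[-14.9,0,19.4],"twist":[0,0,0]},{"gripper":5,"travel":[-13.2,0,20.6],"twist":[0,0,0]},{"gripper":5,"travel":[-11.3,0,21.7],"twist":[0,0,0]},{"gripper":5,"travel":[-9.4,0,22.6],"twist":[0,0,0]}]' 20
python3 -m crank '[{"gripper":40,"travel":[0,0,0],"twist":[0,0,0]},{"gripper":40,"travel":[0,0,0],"twist":[0,0,0]},{"gripper":5,"travel":[0,0,0],"twist":[0,0,0]},{"gripper":5,"travel":[0,0,0],"twist":[0,0,0]},{"gripper":5,"travel":[0,0,0],"twist":[0,0,0]}]' 20
```

```text
time: 26.48
ee_pos: [0.5359, -0.0304, 0.1667]
tcp_rot: [-179.9, 0.2, 99.0]
wrist_force: [-8.3, -13.7, 7.2]
opening: 0.0195
grasp_force: 28.8
time: 27.1
ee_pos: [0.5355, -0.0281, 0.1666]
tcp_rot: [-179.9, 0.0, 99.1]
wrist_force: [-10.4, -3.3, 1.4]
opening: 0.0196
grasp_force: 26.6
```

```bash
python3 -m crank '[{"gripper":5,"travel":[-7,-1,22],"twist":[0,0,0]},{"gripper":5,"travel":[-5,0,23],"twist":[0,0,0]},{"gripper":5,"travel":[-3,0,24],"twist":[0,0,0]},{"gripper":5,"travel":[-1,0,13],"twist":[0,0,0]},{"gripper":5,"travel":[0,0,0],"twist":[0,0,0]}]' 20
python3 -m crank '[{"gripper":5,"travel":[0,0,4],"twist":[0,0,0]},{"gripper":5,"travel":[0,0,0],"twist":[0,0,0]}]' 20
```

```text
time: 27.72
ee_pos: [0.5382, -0.0463, 0.0832]
tcp_rot: [-179.9, 0.2, 99.0]
wrist_force: [-0.3, -16.4, -7.6]
opening: 0.0196
grasp_force: 28.0
time: 27.98
ee_pos: [0.5383, -0.0465, 0.0804]
tcp_rot: [-180.0, 0.3, 99.0]
wrist_force: [-3.2, -18.6, -1.1]
opening: 0.0196
grasp_force: 28.7
```

```bash
python3 -m crank '[{"gripper":40,"travel":[0,0,0],"twist":[0,0,0]},{"gripper":40,"travel":[0,0,0],"twist":[0,0,0]},{"gripper":5,"travel":[0,0,0],"twist":[0,0,0]},{"gripper":5,"travel":[0,0,0],"twist":[0,0,0]},{"gripper":5,"travel":[0,0,0],"twist":[0,0,0]},{"gripper":5,"travel":[0,0,3],"twist":[0,0,0]},{"gripper":5,"travel":[0,0,0],"twist":[0,0,0]}]' 20
python3 -m crank '[{"gripper":5,"travel":[0,0,3],"twist":[0,0,0]},{"gripper":5,"travel":[0,0,0],"twist":[0,0,0]}]' 20
python3 -m crank '[{"gripper":5,"travel":[0,0,3],"twist":[0,0,0]},{"gripper":5,"travel":[0,0,0],"twist":[0,0,0]}]' 20
```

```text
time: 28.85
ee_pos: [0.5379, -0.044, 0.0769]
tcp_rot: [-180.0, -0.0, 99.1]
wrist_force: [-4.3, -3.4, -1.1]
opening: 0.0195
grasp_force: 25.4
time: 29.1
ee_pos: [0.538, -0.0442, 0.0739]
tcp_rot: [-179.9, 0.0, 99.1]
wrist_force: [-3.4, -3.6, -2.2]
opening: 0.0195
grasp_force: 25.4
time: 29.35
ee_pos: [0.538, -0.0444, 0.0709]
tcp_rot: [-180.0, 0.0, 99.1]
wrist_force: [-3.7, -4.6, -1.1]
opening: 0.0195
grasp_force: 25.3
```

```bash
python3 -m crank '[{"gripper":45,"travel":[0,0,0],"twist":[0,0,0]},{"gripper":45,"travel":[0,0,0],"twist":[0,0,0]},{"gripper":45,"travel":[0,0,-40],"twist":[0,0,0]},{"gripper":0,"travel":[0,0,-15],"twist":[0,0,0]},{"gripper":0,"travel":[0,0,0],"twist":[0,0,0]},{"gripper":0,"travel":[0,0,0],"twist":[0,0,0]},{"gripper":0,"travel":[0,0,0],"twist":[0,0,0]},{"gripper":0,"travel":[0,0,10],"twist":[0,0,0]},{"gripper":0,"travel":[0,0,6],"twist":[0,0,0]},{"gripper":0,"travel":[0,0,0],"twist":[0,0,0]}]' 20
python3 -m crank '[{"gripper":0,"travel":[0,0,4],"twist":[0,0,0]},{"gripper":0,"travel":[0,0,0],"twist":[0,0,0]}]' 20
python3 -m crank '[{"gripper":0,"travel":[0,0,3],"twist":[0,0,0]},{"gripper":0,"travel":[0,0,0],"twist":[0,0,0]}]' 20
```

```text
time: 30.6
ee_pos: [0.5382, -0.0438, 0.1093]
tcp_rot: [-180.0, -0.1, 99.1]
wrist_force: [-0.2, -0.2, 0.4]
opening: -0.0003
grasp_force: 0.0
time: 30.85
ee_pos: [0.5387, -0.0438, 0.1061]
tcp_rot: [180.0, -0.0, 99.1]
wrist_force: [0.5, 1.0, -0.5]
opening: -0.0003
grasp_force: 0.0
time: 31.1
ee_pos: [0.5387, -0.0438, 0.1031]
tcp_rot: [180.0, -0.0, 99.1]
wrist_force: [0.2, 0.1, -1.0]
opening: 0.0
grasp_force: 0.0
```

```bash
python3 -m crank '[{"gripper":0,"travel":[0,0,3],"twist":[0,0,0]},{"gripper":0,"travel":[0,0,0],"twist":[0,0,0]}]' 20
python3 -m crank '[{"gripper":0,"travel":[0,0,2],"twist":[0,0,0]},{"gripper":0,"travel":[0,0,0],"twist":[0,0,0]}]' 20
python3 -m crank '[{"gripper":0,"travel":[0,0,2],"twist":[0,0,0]},{"gripper":0,"travel":[0,0,0],"twist":[0,0,0]}]' 20
```

```text
time: 31.35
ee_pos: [0.5387, -0.0438, 0.1001]
tcp_rot: [180.0, -0.0, 99.1]
wrist_force: [-0.4, -0.3, -0.1]
opening: -0.0001
grasp_force: 0.0
time: 31.6
ee_pos: [0.5387, -0.0438, 0.0982]
tcp_rot: [179.9, -0.0, 99.1]
wrist_force: [-0.8, -0.1, -0.0]
opening: -0.0
grasp_force: 0.0
time: 31.85
ee_pos: [0.5387, -0.0438, 0.0962]
tcp_rot: [179.9, -0.0, 99.1]
wrist_force: [-0.4, 0.1, 0.6]
opening: -0.0002
grasp_force: 0.0
```

```bash
python3 -m crank '[{"gripper":0,"travel":[0,0,-60],"twist":[0,0,0]},{"gripper":0,"travel":[0,0,-60],"twist":[0,0,0]},{"gripper":0,"travel":[20,0,-50],"twist":[0,0,0]},{"gripper":0,"travel":[50,0,-10],"twist":[0,0,0]},{"gripper":45,"travel":[40,0,0],"twist":[0,0,0]},{"gripper":45,"travel":[0,0,0],"twist":[0,0,0]},{"gripper":45,"travel":[0,0,0],"twist":[0,0,0]}]' 20
python3 - <<'E'
from h import *
print(tool()[0]); snap('wrist','w9.png',None,1.5); snap('side','d9.png'); snap('scene','s9.png')
c=np.array([.515,.1165])
for a in(53.9,-36.1,-126.1,143.9): 
    t=np.radians(a); print(a,(w2p('w9.png',[*(c+.101*np.array([np.cos(t),np.sin(t)])),.14])*1.5).round())
E
```

```text
time: 32.72
ee_pos: [0.5212, 0.0645, 0.2763]
tcp_rot: [180.0, -0.0, 99.1]
wrist_force: [0.1, -0.3, -0.5]
opening: 0.0454
grasp_force: 0.0
[0.52116745 0.06451247 0.27628888]
53.9 [502.  73.]
-36.1 [486. 294.]
-126.1 [285. 293.]
143.9 [270.  72.]
```

View pics/w9.png

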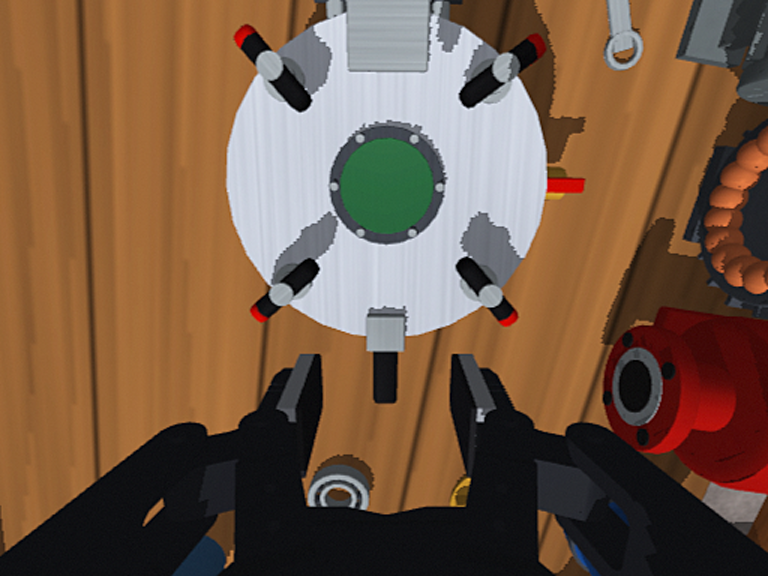

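From above: the lid looks shut; screw centres at TL (273,68), TR (503,71), BL (285,291), BR (487,292), red ends outward at (243,32), (538,42), (258,313), (512,319); handle tip at (385,403).

Run:
```python
from h import *
ey=np.array([-.155,.988,0]); ex=np.array([.988,.155,0]); C=np.array([.515,.1165,0]); H=C+.126*ey+[0,0,.095]
for th in(0,.02,.05,.1): print(th,[(w2p('w9.png',H+r*(-ey*np.cos(th)+np.array([0,0,np.sin(th)]))+.007*np.array([0,0,1]))*1.5).round() for r in(.244,.302)])
ends={'TL':((243,32),(303,105)),'TR':((540,42),(466,102)),'BL':((257,314),(314,264)),'BR':((512,320),(461,264))}
for k,(a,b) in ends.items():
    A=p2w('w9.png',a[0]/1.5,a[1]/1.5,.138);B=p2w('w9.png',b[0]/1.5,b[1]/1.5,.138); m=(A+B)/2-C
    print(k,(m+C)[:2].round(4),'r',np.hypot(m@ex,m@ey).round(4),'ang',np.degrees(np.arctan2(m@ey,m@ex)).round(1),'len',np.linalg.norm(A-B).round(4),'yaw of red',np.degrees(np.arctan2(*(A-B)[1::-1])).round(1))
go(*(C-ey*.141)[:2],.11,98.9)
```

```text
0 [array([385., 334.]), array([385., 396.])]
0.02 [array([385., 336.]), array([385., 400.])]
0.05 [array([385., 339.]), array([385., 405.])]
0.1 [array([385., 344.]), array([385., 414.])]
TL [0.4348 0.1782] r 0.1012 ang 133.5 len 0.0533 yaw of red 138.9
TR [0.575  0.1989] r 0.102 ang 45.0 len 0.055 yaw of red 47.2
BL [0.455 0.037] r 0.0996 ang -136.0 len 0.057 yaw of red -130.0
BR [0.5979 0.0577] r 0.1017 ang -44.3 len 0.0575 yaw of red -37.7
tool travel [-88.1   1.6 166.2] norm 188 | twist z 0.002 rad (yaw 99.0 -> 98.9), q6 88 | travel if turned first [-88.    2.  166.2]
```

```bash
python3 -m crank '[{"gripper":0,"travel":[-45,1,0],"twist":[0,0,0]},{"gripper":0,"travel":[-45,1,0],"twist":[0,0,0]},{"gripper":0,"travel":[0,0,55],"twist":[0,0,0]},{"gripper":0,"travel":[0,0,55],"twist":[0,0,0]},{"gripper":0,"travel":[0,0,55],"twist":[0,0,0]},{"gripper":0,"travel":[0,0,8],"twist":[0,0,0]},{"gripper":0,"travel":[0,0,0],"twist":[0,0,0]}]' 20
python3 -m crank '[{"gripper":0,"travel":[0,0,3],"twist":[0,0,0]},{"gripper":0,"travel":[0,0,3],"twist":[0,0,0]},{"gripper":0,"travel":[0,0,0],"twist":[0,0,0]}]' 20
python3 -m crank '[{"gripper":0,"travel":[0,0,3],"twist":[0,0,0]},{"gripper":0,"travel":[0,0,0],"twist":[0,0,0]}]' 20
python3 -m crank '[{"gripper":0,"travel":[0,0,3],"twist":[0,0,0]},{"gripper":0,"travel":[0,0,0],"twist":[0,0,0]}]' 20
```

```text
time: 33.75
ee_pos: [0.538, -0.0242, 0.1048]
tcp_rot: [179.9, -0.0, 99.1]
wrist_force: [-0.2, -0.0, 0.3]
opening: 0.0003
grasp_force: 0.0
time: 34.12
ee_pos: [0.5379, -0.0238, 0.0979]
tcp_rot: [179.9, -0.0, 99.1]
wrist_force: [0.3, 0.1, -1.2]
opening: -0.0
grasp_force: 0.0
time: 34.38
ee_pos: [0.5375, -0.0238, 0.0942]
tcp_rot: [180.0, -0.0, 99.1]
wrist_force: [-0.1, 0.1, 0.6]
opening: 0.0001
grasp_force: 0.0
time: 34.62
ee_pos: [0.5374, -0.0238, 0.091]
tcp_rot: [180.0, -0.0, 99.1]
wrist_force: [-0.8, 0.2, 0.6]
opening: 0.0
grasp_force: 0.0
```

Run:
```python
from h import *
snap('wrist','w10.png'); snap('scene','s10.png')
p,_=tool(); u=w2p('s10.png',p); print(p,u,w2p('w10.png',p))
a=cv2.imread('pics/raw_s10.png'); x,y=int(u[0]),int(u[1]); a=a[y-65:y+65,x-65:x+65]
b=cv2.imread('pics/raw_w10.png')[60:330,156:356]
o=np.zeros((540,800,3),'uint8'); o[:400,:400]=cv2.resize(a,(400,400),interpolation=2); o[:540,400:800]=cv2.resize(b,(400,540),interpolation=2); cv2.imwrite('pics/c10.png',o)
```

```text
[ 0.53751722 -0.0237373   0.09125412] [230.98014237 208.98085886] [253.93583446 233.54308004]
```

View pics/c10.png

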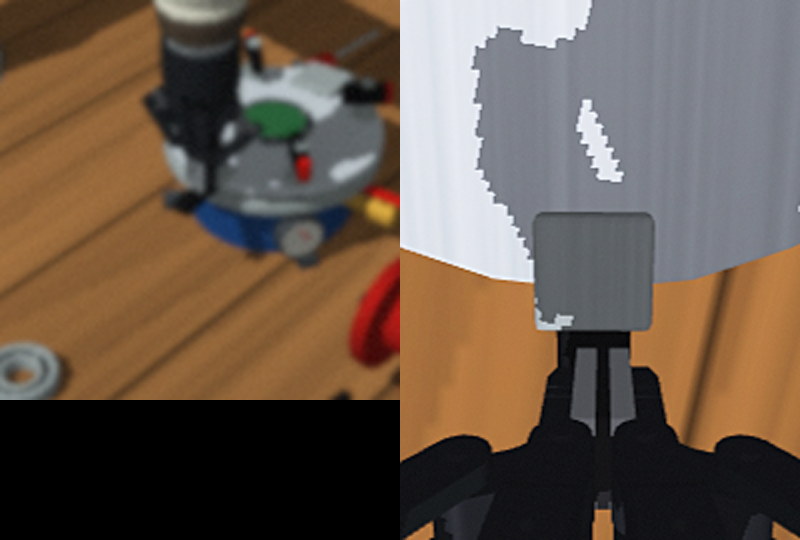

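Fingertips stand over the bar just outside its bracket, not yet touching; continue down gently.

```bash
for i in 1; do python3 -m crank '[{"gripper":0,"travel":[0,0,2],"twist":[0,0,0]},{"gripper":0,"travel":[0,0,0],"twist":[0,0,0]}]' 20; done
python3 -m crank '[{"gripper":0,"travel":[0,0,2],"twist":[0,0,0]},{"gripper":0,"travel":[0,0,0],"twist":[0,0,0]}]' 20
python3 -m crank '[{"gripper":0,"travel":[0,0,2],"twist":[0,0,0]},{"gripper":0,"travel":[0,0,0],"twist":[0,0,0]}]' 20
python3 -m crank '[{"gripper":0,"travel":[0,0,2],"twist":[0,0,0]},{"gripper":0,"travel":[0,0,0],"twist":[0,0,0]}]' 20
```

```text
time: 34.98
ee_pos: [0.5375, -0.0238, 0.0892]
tcp_rot: [179.9, -0.0, 99.1]
wrist_force: [-0.4, 1.1, 0.6]
opening: -0.0002
grasp_force: 0.0
time: 35.22
ee_pos: [0.5375, -0.0238, 0.0871]
tcp_rot: [180.0, -0.0, 99.1]
wrist_force: [0.5, -0.1, -0.4]
opening: 0.0002
grasp_force: 0.0
time: 35.48
ee_pos: [0.5375, -0.0237, 0.0852]
tcp_rot: [180.0, -0.0, 99.1]
wrist_force: [0.6, -0.1, -0.6]
opening: 0.0002
grasp_force: 0.0
time: 35.72
ee_pos: [0.5375, -0.0238, 0.0832]
tcp_rot: [180.0, -0.0, 99.1]
wrist_force: [0.1, 0.0, -0.3]
opening: -0.0
grasp_force: 0.0
```

```bash
python3 -m crank '[{"gripper":0,"travel":[0,0,2],"twist":[0,0,0]},{"gripper":0,"travel":[0,0,2],"twist":[0,0,0]},{"gripper":0,"travel":[0,0,0],"twist":[0,0,0]}]' 20
python3 -m crank '[{"gripper":0,"travel":[0,0,2],"twist":[0,0,0]},{"gripper":0,"travel":[0,0,2],"twist":[0,0,0]},{"gripper":0,"travel":[0,0,0],"twist":[0,0,0]}]' 20
python3 -m crank '[{"gripper":0,"travel":[0,0,2],"twist":[0,0,0]},{"gripper":0,"travel":[0,0,2],"twist":[0,0,0]},{"gripper":0,"travel":[0,0,0],"twist":[0,0,0]}]' 20
python3 - <<'E'
from h import *
snap('wrist','w11.png'); p,_=tool(); 
b=cv2.imread('pics/raw_w11.png')[60:330,156:356]
s=cv2.imread('pics/raw_s9.png'); 
ey=np.array([-.155,.988,0]); H=np.array([.515,.1165,0])+.126*ey+[0,0,.095]
t=w2p('s9.png',H-ey*.302); print(t, w2p('s9.png',H-ey*.244)); x,y=t.astype(int); s=s[y-50:y+50,x-50:x+50]
o=np.zeros((540,800,3),'uint8'); o[:400,:400]=cv2.resize(s,(400,400),interpolation=2); o[:540,400:800]=cv2.resize(b,(400,540),interpolation=2); cv2.imwrite('pics/c11.png',o)
E
```

```text
time: 36.1
ee_pos: [0.5377, -0.0238, 0.0804]
tcp_rot: [179.9, -0.0, 99.1]
wrist_force: [-2.9, -0.9, 8.8]
opening: 0.0
grasp_force: 4.3
time: 36.48
ee_pos: [0.5379, -0.0238, 0.0801]
tcp_rot: [179.7, 0.0, 99.1]
wrist_force: [-15.1, 0.6, 36.3]
opening: -0.0001
grasp_force: 17.9
time: 36.85
ee_pos: [0.5382, -0.0238, 0.0799]
tcp_rot: [179.5, 0.1, 99.1]
wrist_force: [-25.9, 1.0, 62.1]
opening: -0.0002
grasp_force: 31.6
[224.54826049 213.9905181 ] [235.14193151 203.85909282]
```

View pics/c11.png

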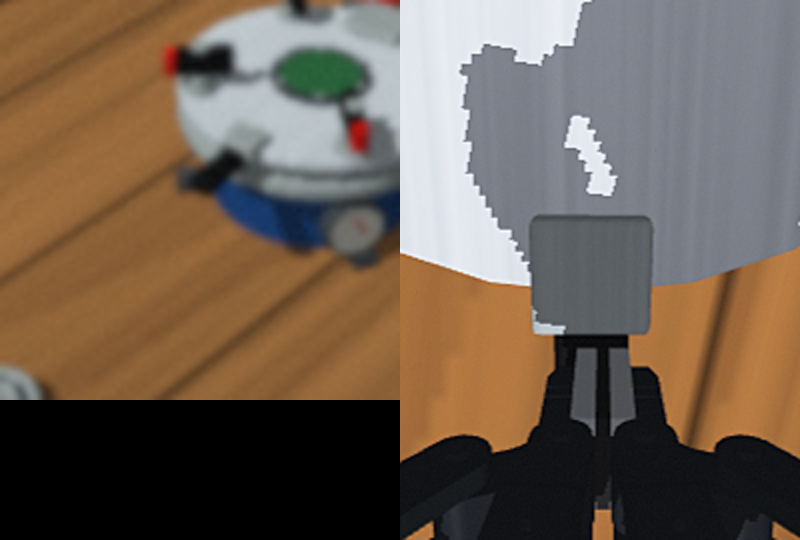

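Contact at z=0.080 and rigid up to 62 N: the handle sits lower than I assumed and the lid is hard shut. Retract and go to the first screw (TL).

```bash
python3 -m crank '[{"gripper":0,"travel":[0,0,-20],"twist":[0,0,0]},{"gripper":40,"travel":[0,0,-60],"twist":[0,0,-0.14]},{"gripper":40,"travel":[0,0,-55],"twist":[0,0,-0.14]},{"gripper":40,"travel":[0,0,0],"twist":[0,0,-0.14]},{"gripper":40,"travel":[0,0,0],"twist":[0,0,-0.14]},{"gripper":40,"travel":[0,0,0],"twist":[0,0,-0.14]},{"gripper":40,"travel":[0,0,0],"twist":[0,0,0]}]' 80
python3 -c "
from h import *
go(.434,.177,.2,139)"
```

```text
time: 37.78
ee_pos: [0.5375, -0.0238, 0.2062]
tcp_rot: [179.9, 0.0, 139.2]
wrist_force: [0.3, 0.3, -0.2]
opening: 0.0401
grasp_force: 0.0
tool travel [209.6  84.3   6.3] norm 226 | twist z 0.003 rad (yaw 139.2 -> 139.0), q6 38 | travel if turned first [209.8  83.7   6.2]
```

```bash
python3 -m crank '[{"gripper":40,"travel":[52,21,0],"twist":[0,0,0]},{"gripper":40,"travel":[52,21,0],"twist":[0,0,0]},{"gripper":40,"travel":[52,21,0],"twist":[0,0,0]},{"gripper":40,"travel":[53.5,21.3,0],"twist":[0,0,0]},{"gripper":40,"travel":[0,0,0],"twist":[0,0,0]},{"gripper":40,"travel":[0,0,0],"twist":[0,0,0]}]' 80
cat > bars.py <<'E'
from h import *
C=np.array([.5155,.1175]); S={k:C+.101*np.array([np.cos(np.radians(a)),np.sin(np.radians(a))]) for k,a in dict(TL=143.9,TR=53.9,BL=-126.1,BR=-36.1).items()}
def bars(n,z=.14):
    im=cv2.imread('pics/raw_'+n).astype(int); b,g,r=im[...,0],im[...,1],im[...,2]
    m=(im.max(2)<60)|((r>110)&(g<70)&(b<70)); vv,uu=np.mgrid[:384,:512]
    f,cx,cy,T=cal(n); d=np.stack([(uu-cx)/f,(vv-cy)/f,np.ones_like(uu)],-1)@T[:3,:3]; o=-T[:3,:3].T@T[:3,3]
    X=o[:2]+d[...,:2]*((z-o[2])/d[...,2])[...,None]
    for k,c in S.items():
        s=m&(np.linalg.norm(X-c,axis=-1)<.033); P=X[s]; rd=s&(r>110)
        if len(P)<60 or rd.sum()<5: print(k,'-',len(P)); continue
        q=P.mean(0); w,V=np.linalg.eigh(np.cov((P-q).T)); v=V[:,1]; v=v*np.sign((X[rd].mean(0)-q)@v)
        print(k,'mid',q.round(4),'yaw',np.degrees(np.arctan2(v[1],v[0])).round(1),'n',len(P),'aspect',np.sqrt(w[1]/w[0]).round(1))
E
python3 -c "
from bars import *
go(*S['TL'],.112,139); bars('w9.png'); snap('wrist','w12.png'); bars('w12.png')"
```

```text
time: 38.52
ee_pos: [0.434, 0.1768, 0.2064]
tcp_rot: [179.9, 0.0, 139.2]
wrist_force: [0.4, -0.3, 0.1]
opening: 0.0402
grasp_force: 0.0
tool travel [ 0.2 -0.  94.4] norm 94 | twist z 0.003 rad (yaw 139.2 -> 139.0), q6 63 | travel if turned first [ 0.2  0.1 94.4]
TL mid [0.4351 0.178 ] yaw 140.8 n 716 aspect 4.9
TR mid [0.5705 0.2004] yaw 54.7 n 766 aspect 2.3
BL mid [0.4558 0.0386] yaw -129.1 n 524 aspect 4.8
BR mid [0.5955 0.0602] yaw -40.7 n 518 aspect 4.9
TL mid [0.4287 0.1804] yaw 143.8 n 768 aspect 4.2
TR mid [0.5773 0.1943] yaw 28.7 n 2745 aspect 1.3
BL - 3147
BR - 1225
```

```bash
python3 -m crank '[{"gripper":40,"travel":[0,0,47],"twist":[0,0,0]},{"gripper":40,"travel":[0,0,40],"twist":[0,0,0]},{"gripper":40,"travel":[0,0,7],"twist":[0,0,0]},{"gripper":40,"travel":[0,0,0],"twist":[0,0,0]},{"gripper":5,"travel":[0,0,0],"twist":[0,0,0]},{"gripper":5,"travel":[0,0,0],"twist":[0,0,0]},{"gripper":5,"travel":[0,0,0],"twist":[0,0,0]},{"gripper":5,"travel":[0,0,0],"twist":[0,0,0]}]' 80
python3 -c "
from workcell import bot
o=bot.get_obs(); print(o['torque'],o['tcp_rot'])"
```

```text
time: 39.58
ee_pos: [0.4333, 0.175, 0.1145]
tcp_rot: [-179.9, 0.1, 139.2]
wrist_force: [-9.7, -12.7, 12.8]
opening: 0.0103
grasp_force: 78.4
[-2.89256403  2.11250371  0.02185136] [-1.79909621e+02  1.45972209e-01  1.39164728e+02]
```

```bash
python3 -m crank '[{"gripper":5,"travel":[0,-1.5,0],"twist":[0,0,0]},{"gripper":5,"travel":[0,0,0],"twist":[0,0,0.174]},{"gripper":5,"travel":[0,0,0],"twist":[0,0,0.174]}]' 80
python3 -c "
from workcell import bot
o=bot.get_obs(); print(o['torque'],o['tcp_rot'])"
```

```text
time: 39.95
ee_pos: [0.4329, 0.1747, 0.1145]
tcp_rot: [179.9, 0.1, 118.9]
wrist_force: [-5.6, -9.3, 10.6]
opening: 0.0106
grasp_force: 78.8
[-1.934794    1.44032558  0.16936311] [1.79927549e+02 1.16199478e-01 1.18921477e+02]
```

```bash
python3 -m crank '[{"gripper":5,"travel":[0,0,0],"twist":[0,0,0.174]},{"gripper":5,"travel":[0,0,0],"twist":[0,0,0.174]},{"gripper":5,"travel":[0,0,0],"twist":[0,0,0.174]},{"gripper":5,"travel":[0,0,0],"twist":[0,0,0.174]},{"gripper":5,"travel":[0,0,0],"twist":[0,0,0]}]' 80
python3 -m crank '[{"gripper":40,"travel":[0,0,0],"twist":[0,0,0]},{"gripper":40,"travel":[0,0,0],"twist":[0,0,0]},{"gripper":40,"travel":[0,0,-45],"twist":[0,0,0]},{"gripper":40,"travel":[0,0,-49],"twist":[0,0,0]},{"gripper":40,"travel":[0,0,0],"twist":[0,0,0]}]' 80
python3 -c "
from bars import *
snap('wrist','w13.png'); bars('w13.png'); go(*S['BR'],.207,140)
b=cv2.imread('pics/raw_w13.png'); cv2.imwrite('pics/c13.png',b)"
```

```text
time: 40.58
ee_pos: [0.4322, 0.1745, 0.1145]
tcp_rot: [179.9, 0.1, 79.2]
wrist_force: [-10.2, -9.8, 11.7]
opening: 0.0105
grasp_force: 79.0
time: 41.2
ee_pos: [0.4345, 0.1765, 0.2105]
tcp_rot: [179.6, -0.3, 79.4]
wrist_force: [-0.9, 0.7, -0.9]
opening: 0.0401
grasp_force: 0.0
TL mid [0.4339 0.1823] yaw 83.6 n 736 aspect 3.6
TR mid [0.5691 0.2016] yaw 40.7 n 1476 aspect 2.8
BL - 2297
BR mid [0.5903 0.0606] yaw -47.2 n 782 aspect 1.5
tool travel [-86.2 182.1   1.6] norm 202 | twist z -1.058 rad (yaw 79.4 -> 140.0), q6 123 | travel if turned first [-201.    14.4    1.2]
```

```bash
sed -i 's/\.5155,\.1175/.515,.1163/' bars.py
python3 -m crank '[{"gripper":40,"travel":[0,0,0],"twist":[0,0,-0.154]},{"gripper":40,"travel":[0,0,0],"twist":[0,0,-0.154]},{"gripper":40,"travel":[0,0,0],"twist":[0,0,-0.154]},{"gripper":40,"travel":[0,0,0],"twist":[0,0,-0.154]},{"gripper":40,"travel":[0,0,0],"twist":[0,0,-0.154]},{"gripper":40,"travel":[0,0,0],"twist":[0,0,-0.154]},{"gripper":40,"travel":[0,0,0],"twist":[0,0,-0.154]},{"gripper":40,"travel":[-50,2,0],"twist":[0,0,0]},{"gripper":40,"travel":[-50,2,0],"twist":[0,0,0]},{"gripper":40,"travel":[-50,2,0],"twist":[0,0,0]},{"gripper":40,"travel":[-50,2,0],"twist":[0,0,0]},{"gripper":40,"travel":[0,0,0],"twist":[0,0,0]}]' 80
python3 -c "
from bars import *
go(*S['BR'],.114,141); snap('wrist','w14.png'); bars('w14.png')"
```

```text
time: 42.75
ee_pos: [0.5952, 0.0545, 0.2033]
tcp_rot: [-179.9, -0.1, 141.0]
wrist_force: [-1.2, 0.3, -1.2]
opening: 0.0403
grasp_force: 0.0
tool travel [ 0.1  2.9 89.3] norm 89 | twist z 0.000 rad (yaw 141.0 -> 141.0), q6 44 | travel if turned first [ 0.3  2.7 89.3]
TL - 0
TR mid [0.5735 0.1964] yaw 51.5 n 1619 aspect 2.8
BL mid [0.4592 0.0386] yaw -130.6 n 1271 aspect 4.5
BR mid [0.5931 0.06  ] yaw -40.4 n 796 aspect 4.5
```

```bash
python3 -m crank '[{"gripper":40,"travel":[0,3,45],"twist":[0,0,0]},{"gripper":40,"travel":[0,0,38],"twist":[0,0,0]},{"gripper":40,"travel":[0,0,6],"twist":[0,0,0]},{"gripper":40,"travel":[0,0,0],"twist":[0,0,0]},{"gripper":5,"travel":[0,0,0],"twist":[0,0,0]},{"gripper":5,"travel":[0,0,0],"twist":[0,0,0]},{"gripper":5,"travel":[0,0,0],"twist":[0,0,0]},{"gripper":5,"travel":[0,0,0],"twist":[0,0,0]}]' 80
python3 -m crank '[{"gripper":5,"travel":[0,0,0],"twist":[0,0,0.174]},{"gripper":5,"travel":[0,0,0],"twist":[0,0,0.174]},{"gripper":5,"travel":[0,0,0],"twist":[0,0,0.174]},{"gripper":5,"travel":[0,0,0],"twist":[0,0,0.174]},{"gripper":5,"travel":[0,0,0],"twist":[0,0,0.174]},{"gripper":5,"travel":[0,0,0],"twist":[0,0,0.174]},{"gripper":5,"travel":[0,0,0],"twist":[0,0,0]}]' 80
python3 -c "
from workcell import bot
o=bot.get_obs(); print(o['torque'])"
python3 -m crank '[{"gripper":40,"travel":[0,0,0],"twist":[0,0,0]},{"gripper":40,"travel":[0,0,0],"twist":[0,0,0]},{"gripper":40,"travel":[0,0,-45],"twist":[0,0,0]},{"gripper":40,"travel":[0,0,-47],"twist":[0,0,0]},{"gripper":40,"travel":[0,0,0],"twist":[0,0,0]}]' 80
python3 -c "
from bars import *
snap('wrist','w15.png'); bars('w15.png'); go(*S['TR'],.207,48-180)"
```

```text
time: 43.8
ee_pos: [0.5962, 0.0589, 0.1186]
tcp_rot: [179.9, 0.1, 141.2]
wrist_force: [0.1, 1.3, 6.1]
opening: 0.0051
grasp_force: 3.0
time: 44.68
ee_pos: [0.5963, 0.0589, 0.1186]
tcp_rot: [179.8, -0.1, 81.2]
wrist_force: [-0.5, 0.6, 5.7]
opening: 0.0049
grasp_force: 2.9
[-0.07281755 -0.05716667 -0.00377312]
time: 45.3
ee_pos: [0.5967, 0.059, 0.2133]
tcp_rot: [179.7, -0.1, 81.4]
wrist_force: [-0.9, 0.4, -0.6]
opening: 0.04
grasp_force: 0.0
TL mid [0.4422 0.1746] yaw 83.0 n 2077 aspect 2.2
TR mid [0.5762 0.1915] yaw 32.5 n 1289 aspect 2.9
BL mid [0.4617 0.0388] yaw -131.1 n 793 aspect 3.9
BR mid [0.5971 0.0615] yaw -41.9 n 933 aspect 3.5
tool travel [134.2 -42.3   3.9] norm 141 | twist z 0.582 rad (yaw 81.3 -> 48.0), q6 104 | travel if turned first [  88.8 -109.1    3.8]
```

Screw BR was missed: the fingers closed on top of the bar (tips evidently end about 20 mm short of the nominal TCP, as the handle contact also showed). BR has not turned; TL did (57°). Redo BR about 20 mm lower.

```bash
python3 -m crank '[{"gripper":45,"travel":[0,0,0],"twist":[0,0,-0.17]},{"gripper":45,"travel":[0,0,0],"twist":[0,0,-0.17]},{"gripper":45,"travel":[0,0,0],"twist":[0,0,-0.17]},{"gripper":45,"travel":[0,0,0],"twist":[0,0,-0.17]},{"gripper":45,"travel":[0,0,0],"twist":[0,0,-0.17]},{"gripper":45,"travel":[0,0,0],"twist":[0,0,-0.17]},{"gripper":45,"travel":[0,-1,40],"twist":[0,0,0]},{"gripper":45,"travel":[0,0,40],"twist":[0,0,0]},{"gripper":45,"travel":[0,0,20],"twist":[0,0,0]},{"gripper":45,"travel":[0,0,10],"twist":[0,0,0]},{"gripper":45,"travel":[0,0,0],"twist":[0,0,0]}]' 80
python3 -m crank '[{"gripper":45,"travel":[0,0,6],"twist":[0,0,0]},{"gripper":45,"travel":[0,0,0],"twist":[0,0,0]}]' 80
```

```text
time: 46.72
ee_pos: [0.5945, 0.0581, 0.0985]
tcp_rot: [-180.0, -0.1, 139.8]
wrist_force: [0.2, -0.6, 1.3]
opening: 0.0451
grasp_force: 0.0
time: 46.98
ee_pos: [0.5952, 0.0581, 0.0936]
tcp_rot: [179.9, 0.0, 139.8]
wrist_force: [0.3, -0.4, -0.0]
opening: 0.0452
grasp_force: 0.0
```

```bash
python3 -m crank '[{"gripper":5,"travel":[0,0,0],"twist":[0,0,0]},{"gripper":5,"travel":[0,0,0],"twist":[0,0,0]},{"gripper":5,"travel":[0,0,0],"twist":[0,0,0]},{"gripper":5,"travel":[0,0,0],"twist":[0,0,0]}]' 40
```

```text
time: 47.48
ee_pos: [0.5941, 0.0568, 0.0941]
tcp_rot: [-179.9, 0.0, 139.7]
wrist_force: [-7.7, -6.8, 5.7]
opening: 0.0132
grasp_force: 40.3
```

```bash
sed -i 's/\.515,\.1163/.5137,.115/' bars.py
python3 -m crank '[{"gripper":5,"travel":[0,-1.5,0],"twist":[0,0,0]},{"gripper":5,"travel":[0,0,0],"twist":[0,0,0.174]},{"gripper":5,"travel":[0,0,0],"twist":[0,0,0.174]},{"gripper":5,"travel":[0,0,0],"twist":[0,0,0.174]},{"gripper":5,"travel":[0,0,0],"twist":[0,0,0.174]},{"gripper":5,"travel":[0,0,0],"twist":[0,0,0.174]},{"gripper":5,"travel":[0,0,0],"twist":[0,0,0.174]},{"gripper":5,"travel":[0,0,0],"twist":[0,0,0]}]' 70
python3 -c "
from workcell import bot
o=bot.get_obs(); print(o['torque'])"
python3 -m crank '[{"gripper":45,"travel":[0,0,0],"twist":[0,0,0]},{"gripper":45,"travel":[0,0,0],"twist":[0,0,0]},{"gripper":45,"travel":[0,0,-55],"twist":[0,0,0]},{"gripper":45,"travel":[0,0,-60],"twist":[0,0,0]},{"gripper":45,"travel":[0,0,0],"twist":[0,0,0]},{"gripper":45,"travel":[0,0,0],"twist":[0,0,0]}]' 70
python3 -c "
from bars import *
snap('wrist','w16.png'); bars('w16.png'); go(*S['TR'],.207,227)"
```

```text
time: 48.48
ee_pos: [0.5952, 0.0571, 0.0942]
tcp_rot: [179.8, -0.1, 80.0]
wrist_force: [4.9, -0.5, 2.8]
opening: 0.0126
grasp_force: 70.7
[-0.1213791  -1.1119318  -0.09200048]
time: 49.22
ee_pos: [0.5938, 0.0569, 0.2079]
tcp_rot: [180.0, -0.0, 80.0]
wrist_force: [-0.0, -0.1, -1.0]
opening: 0.0448
grasp_force: 0.0
TL mid [0.4424 0.1744] yaw 83.1 n 2176 aspect 2.1
TR - 1218
BL mid [0.4613 0.0381] yaw -131.6 n 795 aspect 3.7
BR mid [0.5974 0.0616] yaw -99.8 n 782 aspect 4.7
tool travel [134.1 -44.2   0.2] norm 141 | twist z 0.576 rad (yaw 80.0 -> 47.0), q6 105 | travel if turned first [ 8.830e+01 -1.101e+02  1.000e-01]
```

```bash
python3 -m crank '[{"gripper":45,"travel":[44.7,-14.7,0],"twist":[0,0,0]},{"gripper":45,"travel":[44.7,-14.7,0],"twist":[0,0,0]},{"gripper":45,"travel":[44.7,-14.7,0],"twist":[0,0,0]},{"gripper":45,"travel":[0,0,0],"twist":[0,0,-0.171]},{"gripper":45,"travel":[0,0,0],"twist":[0,0,-0.171]},{"gripper":45,"travel":[0,0,0],"twist":[0,0,-0.171]},{"gripper":45,"travel":[0,0,0],"twist":[0,0,-0.171]},{"gripper":45,"travel":[0,0,0],"twist":[0,0,-0.171]},{"gripper":45,"travel":[0,0,0],"twist":[0,0,-0.171]},{"gripper":45,"travel":[0,0,0],"twist":[0,0,-0.171]}]' 70
python3 -m crank '[{"gripper":45,"travel":[0,0,0],"twist":[0,0,-0.171]},{"gripper":45,"travel":[0,0,0],"twist":[0,0,-0.171]},{"gripper":45,"travel":[0,0,0],"twist":[0,0,-0.171]},{"gripper":45,"travel":[0,0,0],"twist":[0,0,-0.171]},{"gripper":45,"travel":[0,0,0],"twist":[0,0,-0.171]},{"gripper":45,"travel":[0,0,0],"twist":[0,0,-0.171]},{"gripper":45,"travel":[0,0,0],"twist":[0,0,-0.171]},{"gripper":45,"travel":[0,0,0],"twist":[0,0,-0.171]},{"gripper":45,"travel":[0,0,0],"twist":[0,0,0]},{"gripper":45,"travel":[0,0,0],"twist":[0,0,0]}]' 70
python3 -c "
from bars import *
snap('wrist','w17.png'); bars('w17.png'); go(*S['TR'],.094,47)"
```

```text
time: 50.52
ee_pos: [0.5732, 0.1964, 0.2065]
tcp_rot: [-179.9, -0.1, 148.9]
wrist_force: [0.5, -0.1, 0.4]
opening: 0.0451
grasp_force: 0.0
time: 51.78
ee_pos: [0.5736, 0.1965, 0.2076]
tcp_rot: [180.0, -0.0, -133.3]
wrist_force: [0.4, 0.1, 0.5]
opening: 0.0451
grasp_force: 0.0
TL mid [0.4382 0.1739] yaw 80.8 n 1671 aspect 3.0
TR mid [0.5716 0.198 ] yaw 50.3 n 886 aspect 2.5
BL - 0
BR mid [0.5923 0.0603] yaw -97.4 n 1566 aspect 3.3
tool travel [  0.3   0.3 113.9] norm 114 | twist z -0.004 rad (yaw -133.2 -> -133.0), q6 -28 | travel if turned first [  0.3   0.4 113.9]
```

Good alignment over TR. Descend 114, grip, turn 60°, release, rise.

```bash
python3 -m crank '[{"gripper":45,"travel":[0,0,45],"twist":[0,0,0]},{"gripper":45,"travel":[0,0,45],"twist":[0,0,0]},{"gripper":45,"travel":[0,0,18],"twist":[0,0,0]},{"gripper":45,"travel":[0,0,6],"twist":[0,0,0]},{"gripper":45,"travel":[0,0,0],"twist":[0,0,0]},{"gripper":5,"travel":[0,0,0],"twist":[0,0,0]},{"gripper":5,"travel":[0,0,0],"twist":[0,0,0]},{"gripper":5,"travel":[0,0,0],"twist":[0,0,0]},{"gripper":5,"travel":[0,0,0],"twist":[0,0,0]}]' 60
```

```text
time: 52.95
ee_pos: [0.574, 0.1975, 0.0961]
tcp_rot: [180.0, 0.2, -133.0]
wrist_force: [-3.9, 2.3, 5.7]
opening: 0.0126
grasp_force: 59.1
```

```bash
python3 -m crank '[{"gripper":5,"travel":[0,0,0],"twist":[0,0,0.174]},{"gripper":5,"travel":[0,0,0],"twist":[0,0,0.174]},{"gripper":5,"travel":[0,0,0],"twist":[0,0,0.174]},{"gripper":5,"travel":[0,0,0],"twist":[0,0,0.174]},{"gripper":5,"travel":[0,0,0],"twist":[0,0,0.174]},{"gripper":5,"travel":[0,0,0],"twist":[0,0,0.174]},{"gripper":5,"travel":[0,0,0],"twist":[0,0,0]}]' 60
python3 -m crank '[{"gripper":45,"travel":[0,0,0],"twist":[0,0,0]},{"gripper":45,"travel":[0,0,0],"twist":[0,0,0]},{"gripper":45,"travel":[0,0,-55],"twist":[0,0,0]},{"gripper":45,"travel":[0,0,-58],"twist":[0,0,0]},{"gripper":45,"travel":[0,0,0],"twist":[0,0,0]}]' 60
python3 -c "
from bars import *
snap('wrist','w18.png'); bars('w18.png'); go(*S['BL'],.207,50)"
```

```text
time: 53.82
ee_pos: [0.5742, 0.1968, 0.0961]
tcp_rot: [179.9, 0.1, 167.0]
wrist_force: [-2.6, -0.1, 6.2]
opening: 0.0124
grasp_force: 59.1
time: 54.45
ee_pos: [0.5756, 0.1972, 0.213]
tcp_rot: [179.7, 0.4, 167.1]
wrist_force: [0.1, -0.1, -0.7]
opening: 0.0447
grasp_force: 0.0
TL mid [0.437  0.1775] yaw 79.7 n 1476 aspect 3.3
TR mid [0.5705 0.2006] yaw -16.3 n 775 aspect 3.3
BL mid [0.4606 0.0496] yaw -142.9 n 939 aspect 2.2
BR mid [0.5915 0.0628] yaw -97.2 n 1025 aspect 2.9
tool travel [  81.3 -186.4    2. ] norm 203 | twist z -1.097 rad (yaw 167.1 -> 230.0), q6 32 | travel if turned first [203.  -12.7   2.9]
```

```bash
python3 -m crank '[{"gripper":45,"travel":[20.3,-46.6,0],"twist":[0,0,0]},{"gripper":45,"travel":[20.3,-46.6,0],"twist":[0,0,0]},{"gripper":45,"travel":[20.3,-46.6,0],"twist":[0,0,0]},{"gripper":45,"travel":[20.3,-46.6,0],"twist":[0,0,0]},{"gripper":45,"travel":[0,0,0],"twist":[0,0,-0.157]},{"gripper":45,"travel":[0,0,0],"twist":[0,0,-0.157]},{"gripper":45,"travel":[0,0,0],"twist":[0,0,-0.157]},{"gripper":45,"travel":[0,0,0],"twist":[0,0,-0.157]},{"gripper":45,"travel":[0,0,0],"twist":[0,0,-0.157]},{"gripper":45,"travel":[0,0,0],"twist":[0,0,-0.157]},{"gripper":45,"travel":[0,0,0],"twist":[0,0,-0.157]},{"gripper":45,"travel":[0,0,0],"twist":[0,0,0]}]' 60
python3 -c "
from bars import *
snap('wrist','w19.png'); bars('w19.png'); go(*S['BL'],.095,50)"
```

```text
time: 56.0
ee_pos: [0.4528, 0.033, 0.206]
tcp_rot: [179.9, -0.0, -130.0]
wrist_force: [1.1, -0.6, -0.3]
opening: 0.0451
grasp_force: 0.0
TL mid [0.4345 0.1764] yaw 132.1 n 2975 aspect 1.2
TR - 1224
BL mid [0.4513 0.0309] yaw -129.8 n 773 aspect 4.8
BR mid [0.595  0.0553] yaw -29.4 n 3298 aspect 1.0
tool travel [ -1.2  -0.9 111.3] norm 111 | twist z -0.002 rad (yaw -130.1 -> -130.0), q6 -46 | travel if turned first [ -1.2  -0.8 111.3]
```

```bash
python3 -m crank '[{"gripper":45,"travel":[-1,-1,45],"twist":[0,0,0]},{"gripper":45,"travel":[0,0,45],"twist":[0,0,0]},{"gripper":45,"travel":[0,0,16],"twist":[0,0,0]},{"gripper":45,"travel":[0,0,5],"twist":[0,0,0]},{"gripper":45,"travel":[0,0,0],"twist":[0,0,0]},{"gripper":5,"travel":[0,0,0],"twist":[0,0,0]},{"gripper":5,"travel":[0,0,0],"twist":[0,0,0]},{"gripper":5,"travel":[0,0,0],"twist":[0,0,0]},{"gripper":5,"travel":[0,0,0],"twist":[0,0,0]}]' 60
python3 -m crank '[{"gripper":5,"travel":[0,0,0],"twist":[0,0,0.01]}]' 60
```

```text
time: 57.18
ee_pos: [0.4542, 0.0343, 0.0977]
tcp_rot: [179.9, 0.2, -129.9]
wrist_force: [-7.9, 6.3, 9.0]
opening: 0.0132
grasp_force: 59.4
time: 57.3
ee_pos: [0.4542, 0.0344, 0.0977]
tcp_rot: [179.9, 0.2, -130.4]
wrist_force: [-8.7, 6.0, 8.4]
opening: 0.0126
grasp_force: 59.4
```

```bash
python3 -m crank '[{"gripper":5,"travel":[0,1,0],"twist":[0,0,0.172]},{"gripper":5,"travel":[0,0,0],"twist":[0,0,0.173]},{"gripper":5,"travel":[0,0,0],"twist":[0,0,0.173]},{"gripper":5,"travel":[0,0,0],"twist":[0,0,0.173]},{"gripper":5,"travel":[0,0,0],"twist":[0,0,0.173]},{"gripper":5,"travel":[0,0,0],"twist":[0,0,0.173]},{"gripper":5,"travel":[0,0,0],"twist":[0,0,0]}]' 60
python3 -m crank '[{"gripper":45,"travel":[0,0,0],"twist":[0,0,0]},{"gripper":45,"travel":[0,0,0],"twist":[0,0,0]},{"gripper":45,"travel":[0,0,-55],"twist":[0,0,0]},{"gripper":45,"travel":[0,0,-55],"twist":[0,0,0]},{"gripper":45,"travel":[0,0,0],"twist":[0,0,0]}]' 60
python3 -c "
from bars import *
snap('wrist','w20.png'); bars('w20.png'); go(*S['TR'],.207,167)"
```

```text
time: 58.18
ee_pos: [0.4541, 0.034, 0.0977]
tcp_rot: [179.9, 0.1, 169.9]
wrist_force: [-3.9, 0.5, 6.6]
opening: 0.0131
grasp_force: 59.2
time: 58.8
ee_pos: [0.4555, 0.0339, 0.2105]
tcp_rot: [179.9, 0.4, 170.1]
wrist_force: [-0.4, 0.5, -1.5]
opening: 0.0448
grasp_force: 0.0
TL mid [0.4312 0.1718] yaw 78.2 n 1079 aspect 4.6
TR mid [0.5696 0.1891] yaw -16.1 n 1402 aspect 2.3
BL mid [0.451  0.0364] yaw 170.9 n 697 aspect 4.7
BR mid [0.596  0.0591] yaw -25.4 n 2218 aspect 1.1
tool travel [-88.6 180.7   1.8] norm 201 | twist z 0.054 rad (yaw 170.1 -> 167.0), q6 14 | travel if turned first [-78.7 185.2   1.1]
```

Pass 1 done (57–59° each). Pass 2: TR, BL, TL, BR.

```bash
python3 -m crank '[{"gripper":45,"travel":[0,0,0],"twist":[0,0,0.054]},{"gripper":45,"travel":[-20,46.3,0],"twist":[0,0,0]},{"gripper":45,"travel":[-20,46.3,0],"twist":[0,0,0]},{"gripper":45,"travel":[-20,46.3,0],"twist":[0,0,0]},{"gripper":45,"travel":[-20,46.3,0],"twist":[0,0,0]},{"gripper":45,"travel":[0,0,0],"twist":[0,0,0]},{"gripper":45,"travel":[0,0,0],"twist":[0,0,0]}]' 60
python3 -c "
from bars import *
go(.5738,.1967,.095,167)"
```

```text
time: 59.72
ee_pos: [0.5729, 0.196, 0.2052]
tcp_rot: [-180.0, -0.1, 167.0]
wrist_force: [-0.3, -0.6, -0.2]
opening: 0.045
grasp_force: 0.0
tool travel [ -0.9   0.9 110.2] norm 110 | twist z 0.001 rad (yaw 167.0 -> 167.0), q6 32 | travel if turned first [ -0.7   0.9 110.2]
```

```bash
python3 -m crank '[{"gripper":45,"travel":[-1,1,45],"twist":[0,0,0]},{"gripper":45,"travel":[0,0,45],"twist":[0,0,0]},{"gripper":45,"travel":[0,0,15],"twist":[0,0,0]},{"gripper":45,"travel":[0,0,5],"twist":[0,0,0]},{"gripper":45,"travel":[0,0,0],"twist":[0,0,0]},{"gripper":5,"travel":[0,0,0],"twist":[0,0,0]},{"gripper":5,"travel":[0,0,0],"twist":[0,0,0]},{"gripper":5,"travel":[0,0,0],"twist":[0,0,0]},{"gripper":5,"travel":[0,0,0],"twist":[0,0,0]}]' 60
python3 -m crank '[{"gripper":5,"travel":[0,0,0],"twist":[0,0,0.174]},{"gripper":5,"travel":[0,0,0],"twist":[0,0,0.174]},{"gripper":5,"travel":[0,0,0],"twist":[0,0,0.174]},{"gripper":5,"travel":[0,0,0],"twist":[0,0,0.174]},{"gripper":5,"travel":[0,0,0],"twist":[0,0,0.174]},{"gripper":5,"travel":[0,0,0],"twist":[0,0,0.174]},{"gripper":5,"travel":[0,0,0],"twist":[0,0,0]}]' 60
python3 -m crank '[{"gripper":45,"travel":[0,0,0],"twist":[0,0,0]},{"gripper":45,"travel":[0,0,0],"twist":[0,0,0]},{"gripper":45,"travel":[0,0,-55],"twist":[0,0,0]},{"gripper":45,"travel":[0,0,-55],"twist":[0,0,0]},{"gripper":45,"travel":[0,0,0],"twist":[0,0,0]}]' 60
python3 -c "
from bars import *
snap('wrist','w21.png'); bars('w21.png'); go(.454,.034,.205,170)"
```

```text
time: 60.85
ee_pos: [0.5752, 0.1966, 0.098]
tcp_rot: [180.0, 0.1, 167.0]
wrist_force: [-1.8, -3.7, 5.7]
opening: 0.0128
grasp_force: 59.4
time: 61.72
ee_pos: [0.5741, 0.1953, 0.098]
tcp_rot: [-180.0, 0.1, 107.0]
wrist_force: [-7.9, -10.7, 9.7]
opening: 0.0127
grasp_force: 59.9
time: 62.35
ee_pos: [0.5763, 0.1978, 0.2118]
tcp_rot: [179.5, -0.0, 107.2]
wrist_force: [0.0, 1.0, -0.4]
opening: 0.0452
grasp_force: 0.0
TL mid [0.4395 0.1796] yaw 78.8 n 1122 aspect 2.9
TR mid [0.5746 0.2062] yaw -78.5 n 822 aspect 3.1
BL mid [0.458  0.0334] yaw 73.7 n 2486 aspect 1.2
BR mid [0.5955 0.049 ] yaw 88.7 n 1656 aspect 1.1
tool travel [-120.3 -164.7    2.9] norm 204 | twist z -1.096 rad (yaw 107.2 -> 170.0), q6 92 | travel if turned first [  91.4 -182.3    3.8]
```

```bash
python3 -m crank '[{"gripper":45,"travel":[-30,-41.2,0],"twist":[0,0,0]},{"gripper":45,"travel":[-30,-41.2,0],"twist":[0,0,0]},{"gripper":45,"travel":[-30,-41.2,0],"twist":[0,0,0]},{"gripper":45,"travel":[-30,-41.2,0],"twist":[0,0,0]},{"gripper":45,"travel":[0,0,0],"twist":[0,0,-0.157]},{"gripper":45,"travel":[0,0,0],"twist":[0,0,-0.157]},{"gripper":45,"travel":[0,0,0],"twist":[0,0,-0.157]},{"gripper":45,"travel":[0,0,0],"twist":[0,0,-0.157]},{"gripper":45,"travel":[0,0,0],"twist":[0,0,-0.157]},{"gripper":45,"travel":[0,0,0],"twist":[0,0,-0.157]},{"gripper":45,"travel":[0,0,0],"twist":[0,0,-0.157]},{"gripper":45,"travel":[0,0,0],"twist":[0,0,0]}]' 60
python3 -c "
from bars import *
go(.454,.0345,.096,170)"
```

```text
time: 63.9
ee_pos: [0.4523, 0.0338, 0.2051]
tcp_rot: [180.0, -0.1, 170.1]
wrist_force: [-0.2, -0.1, -0.6]
opening: 0.0452
grasp_force: 0.0
tool travel [ -1.6   1.  109.1] norm 109 | twist z 0.002 rad (yaw 170.1 -> 170.0), q6 14 | travel if turned first [ -1.5   1.  109.1]
```

```bash
python3 -m crank '[{"gripper":45,"travel":[-1.5,1,45],"twist":[0,0,0]},{"gripper":45,"travel":[0,0,45],"twist":[0,0,0]},{"gripper":45,"travel":[0,0,14],"twist":[0,0,0]},{"gripper":45,"travel":[0,0,5],"twist":[0,0,0]},{"gripper":45,"travel":[0,0,0],"twist":[0,0,0]},{"gripper":5,"travel":[0,0,0],"twist":[0,0,0]},{"gripper":5,"travel":[0,0,0],"twist":[0,0,0]},{"gripper":5,"travel":[0,0,0],"twist":[0,0,0]},{"gripper":5,"travel":[0,0,0],"twist":[0,0,0]}]' 60
python3 -m crank '[{"gripper":5,"travel":[0,0,0],"twist":[0,0,0.174]},{"gripper":5,"travel":[0,0,0],"twist":[0,0,0.174]},{"gripper":5,"travel":[0,0,0],"twist":[0,0,0.174]},{"gripper":5,"travel":[0,0,0],"twist":[0,0,0.174]},{"gripper":5,"travel":[0,0,0],"twist":[0,0,0.174]},{"gripper":5,"travel":[0,0,0],"twist":[0,0,0.174]},{"gripper":5,"travel":[0,0,0],"twist":[0,0,0]}]' 60
python3 -m crank '[{"gripper":45,"travel":[0,0,0],"twist":[0,0,0]},{"gripper":45,"travel":[0,0,0],"twist":[0,0,0]},{"gripper":45,"travel":[0,0,-55],"twist":[0,0,0]},{"gripper":45,"travel":[0,0,-55],"twist":[0,0,0]},{"gripper":45,"travel":[0,0,0],"twist":[0,0,0]}]' 60
python3 -c "
from bars import *
snap('wrist','w22.png'); bars('w22.png'); go(.4325,.1745,.205,259)"
```

```text
time: 65.03
ee_pos: [0.455, 0.0341, 0.0986]
tcp_rot: [180.0, 0.2, 170.1]
wrist_force: [-2.2, -2.4, 6.2]
opening: 0.013
grasp_force: 59.7
time: 65.9
ee_pos: [0.4543, 0.0332, 0.0985]
tcp_rot: [180.0, 0.1, 110.1]
wrist_force: [-5.8, -9.7, 9.1]
opening: 0.0126
grasp_force: 60.1
time: 66.53
ee_pos: [0.456, 0.0347, 0.2116]
tcp_rot: [179.6, 0.1, 110.4]
wrist_force: [0.4, -0.1, -1.0]
opening: 0.045
grasp_force: 0.0
TL - 680
TR mid [0.5673 0.1949] yaw -75.0 n 2268 aspect 2.4
BL mid [0.4544 0.038 ] yaw 110.0 n 676 aspect 4.6
BR mid [0.5881 0.0607] yaw -98.0 n 1395 aspect 2.3
tool travel [139.1  27.2   4.2] norm 142 | twist z 0.547 rad (yaw 110.4 -> 79.0), q6 74 | travel if turned first [132.9 -49.1   4.1]
```

```bash
python3 -m crank '[{"gripper":45,"travel":[46.4,9.1,0],"twist":[0,0,0]},{"gripper":45,"travel":[46.4,9.1,0],"twist":[0,0,0]},{"gripper":45,"travel":[46.4,9.1,0],"twist":[0,0,0]},{"gripper":45,"travel":[0,0,0],"twist":[0,0,-0.1735]},{"gripper":45,"travel":[0,0,0],"twist":[0,0,-0.1735]},{"gripper":45,"travel":[0,0,0],"twist":[0,0,-0.1735]},{"gripper":45,"travel":[0,0,0],"twist":[0,0,-0.1735]},{"gripper":45,"travel":[0,0,0],"twist":[0,0,-0.1735]},{"gripper":45,"travel":[0,0,0],"twist":[0,0,-0.1735]},{"gripper":45,"travel":[0,0,0],"twist":[0,0,-0.1735]}]' 60
python3 -m crank '[{"gripper":45,"travel":[0,0,0],"twist":[0,0,-0.1735]},{"gripper":45,"travel":[0,0,0],"twist":[0,0,-0.1735]},{"gripper":45,"travel":[0,0,0],"twist":[0,0,-0.1735]},{"gripper":45,"travel":[0,0,0],"twist":[0,0,-0.1735]},{"gripper":45,"travel":[0,0,0],"twist":[0,0,-0.1735]},{"gripper":45,"travel":[0,0,0],"twist":[0,0,-0.1735]},{"gripper":45,"travel":[0,0,0],"twist":[0,0,-0.1735]},{"gripper":45,"travel":[0,0,0],"twist":[0,0,-0.1735]},{"gripper":45,"travel":[0,0,0],"twist":[0,0,0]},{"gripper":45,"travel":[0,0,0],"twist":[0,0,0]}]' 60
python3 -c "
from bars import *
snap('wrist','w23.png'); bars('w23.png'); go(.4325,.1745,.096,79.5)"
```

```text
time: 67.82
ee_pos: [0.4311, 0.1744, 0.206]
tcp_rot: [180.0, -0.1, -179.7]
wrist_force: [-0.2, -0.9, -0.5]
opening: 0.0451
grasp_force: 0.0
time: 69.08
ee_pos: [0.4313, 0.1744, 0.2068]
tcp_rot: [180.0, 0.0, -100.8]
wrist_force: [0.3, 0.6, 0.1]
opening: 0.045
grasp_force: 0.0
TL mid [0.4328 0.1725] yaw 79.2 n 794 aspect 4.4
TR mid [0.5674 0.1925] yaw -74.0 n 1459 aspect 2.0
BL mid [0.4503 0.0491] yaw 118.4 n 668 aspect 2.3
BR mid [0.5869 0.0599] yaw -100.6 n 2246 aspect 2.1
tool travel [ -0.2  -1.1 110.9] norm 111 | twist z -0.004 rad (yaw -100.7 -> -100.5), q6 -57 | travel if turned first [ -0.3  -1.1 110.9]
```

```bash
python3 -m crank '[{"gripper":45,"travel":[0,-1.5,45],"twist":[0,0,0]},{"gripper":45,"travel":[0,0,45],"twist":[0,0,0]},{"gripper":45,"travel":[0,0,16],"twist":[0,0,0]},{"gripper":45,"travel":[0,0,5],"twist":[0,0,0]},{"gripper":45,"travel":[0,0,0],"twist":[0,0,0]},{"gripper":5,"travel":[0,0,0],"twist":[0,0,0]},{"gripper":5,"travel":[0,0,0],"twist":[0,0,0]},{"gripper":5,"travel":[0,0,0],"twist":[0,0,0]},{"gripper":5,"travel":[0,0,0],"twist":[0,0,0]}]' 60
python3 -m crank '[{"gripper":5,"travel":[0,0,0],"twist":[0,0,0.174]},{"gripper":5,"travel":[0,0,0],"twist":[0,0,0.174]},{"gripper":5,"travel":[0,0,0],"twist":[0,0,0.174]},{"gripper":5,"travel":[0,0,0],"twist":[0,0,0.174]},{"gripper":5,"travel":[0,0,0],"twist":[0,0,0.174]},{"gripper":5,"travel":[0,0,0],"twist":[0,0,0.174]},{"gripper":5,"travel":[0,0,0],"twist":[0,0,0]}]' 60
python3 -m crank '[{"gripper":45,"travel":[0,0,0],"twist":[0,0,0]},{"gripper":45,"travel":[0,0,0],"twist":[0,0,0]},{"gripper":45,"travel":[0,0,-55],"twist":[0,0,0]},{"gripper":45,"travel":[0,0,-55],"twist":[0,0,0]},{"gripper":45,"travel":[0,0,0],"twist":[0,0,0]}]' 60
python3 -c "
from bars import *
snap('wrist','w24.png'); bars('w24.png'); go(.595,.057,.205,81)"
```

```text
time: 70.25
ee_pos: [0.4323, 0.1748, 0.0978]
tcp_rot: [180.0, 0.1, -100.5]
wrist_force: [-10.0, 1.3, 9.4]
opening: 0.0125
grasp_force: 59.6
time: 71.12
ee_pos: [0.4317, 0.1751, 0.0978]
tcp_rot: [179.8, 0.0, -160.5]
wrist_force: [-13.1, 3.3, 10.0]
opening: 0.0127
grasp_force: 59.8
time: 71.75
ee_pos: [0.4347, 0.1747, 0.2108]
tcp_rot: [180.0, 0.5, -160.4]
wrist_force: [0.3, -0.4, -0.2]
opening: 0.045
grasp_force: 0.0
TL mid [0.4285 0.1752] yaw 19.0 n 754 aspect 4.9
TR mid [0.5755 0.1957] yaw -51.8 n 2047 aspect 1.1
BL mid [0.4519 0.0381] yaw 111.3 n 924 aspect 3.7
BR mid [0.5955 0.0617] yaw -165.5 n 2203 aspect 1.2
tool travel [-112.1 -164.7    3.8] norm 199 | twist z -1.071 rad (yaw -160.4 -> -99.0), q6 2 | travel if turned first [  90.8 -177.3    3.3]
```

```bash
python3 -m crank '[{"gripper":45,"travel":[-28,-41.2,0],"twist":[0,0,0]},{"gripper":45,"travel":[-28,-41.2,0],"twist":[0,0,0]},{"gripper":45,"travel":[-28,-41.2,0],"twist":[0,0,0]},{"gripper":45,"travel":[-28,-41.2,0],"twist":[0,0,0]},{"gripper":45,"travel":[0,0,0],"twist":[0,0,-0.1506]},{"gripper":45,"travel":[0,0,0],"twist":[0,0,-0.1506]},{"gripper":45,"travel":[0,0,0],"twist":[0,0,-0.1506]},{"gripper":45,"travel":[0,0,0],"twist":[0,0,-0.1506]},{"gripper":45,"travel":[0,0,0],"twist":[0,0,-0.1506]},{"gripper":45,"travel":[0,0,0],"twist":[0,0,-0.1506]},{"gripper":45,"travel":[0,0,0],"twist":[0,0,-0.1506]},{"gripper":45,"travel":[0,0,0],"twist":[0,0,0]}]' 60
python3 -c "
from bars import *
snap('wrist','w25.png'); bars('w25.png');go(.595,.057,.096,80)"
```

```text
time: 73.3
ee_pos: [0.5936, 0.0564, 0.2052]
tcp_rot: [180.0, 0.0, -100.0]
wrist_force: [0.3, -0.8, 0.4]
opening: 0.0448
grasp_force: 0.0
TL mid [0.4405 0.1691] yaw 32.8 n 1572 aspect 1.6
TR mid [0.5692 0.1997] yaw -136.2 n 2311 aspect 1.2
BL mid [0.4626 0.0315] yaw 112.8 n 1443 aspect 3.1
BR mid [0.5957 0.0511] yaw -99.9 n 785 aspect 4.8
tool travel [ -0.7  -1.3 109.4] norm 109 | twist z -0.003 rad (yaw -100.2 -> -100.0), q6 -74 | travel if turned first [ -0.8  -1.3 109.4]
```

```bash
python3 -m crank '[{"gripper":45,"travel":[-0.5,-1,45],"twist":[0,0,0]},{"gripper":45,"travel":[0,0,45],"twist":[0,0,0]},{"gripper":45,"travel":[0,0,15],"twist":[0,0,0]},{"gripper":45,"travel":[0,0,5],"twist":[0,0,0]},{"gripper":45,"travel":[0,0,0],"twist":[0,0,0]},{"gripper":5,"travel":[0,0,0],"twist":[0,0,0]},{"gripper":5,"travel":[0,0,0],"twist":[0,0,0]},{"gripper":5,"travel":[0,0,0],"twist":[0,0,0]},{"gripper":5,"travel":[0,0,0],"twist":[0,0,0]}]' 60
python3 -m crank '[{"gripper":5,"travel":[0,0,0],"twist":[0,0,0.174]},{"gripper":5,"travel":[0,0,0],"twist":[0,0,0.174]},{"gripper":5,"travel":[0,0,0],"twist":[0,0,0.174]},{"gripper":5,"travel":[0,0,0],"twist":[0,0,0.174]},{"gripper":5,"travel":[0,0,0],"twist":[0,0,0.174]},{"gripper":5,"travel":[0,0,0],"twist":[0,0,0.174]},{"gripper":5,"travel":[0,0,0],"twist":[0,0,0]}]' 60
python3 -m crank '[{"gripper":45,"travel":[0,0,0],"twist":[0,0,0]},{"gripper":45,"travel":[0,0,0],"twist":[0,0,0]},{"gripper":45,"travel":[0,0,-55],"twist":[0,0,0]},{"gripper":45,"travel":[0,0,-55],"twist":[0,0,0]},{"gripper":45,"travel":[0,0,0],"twist":[0,0,0]}]' 60
python3 -c "
from bars import *
snap('wrist','w26.png'); bars('w26.png'); go(.431,.175,.205,199)"
```

```text
time: 74.47
ee_pos: [0.5953, 0.0571, 0.0979]
tcp_rot: [-179.9, 0.1, -100.0]
wrist_force: [-3.3, 0.4, 5.7]
opening: 0.0126
grasp_force: 59.4
time: 75.35
ee_pos: [0.5962, 0.0563, 0.0979]
tcp_rot: [-179.9, 0.2, -159.8]
wrist_force: [2.2, -4.7, 6.1]
opening: 0.0126
grasp_force: 59.3
time: 75.97
ee_pos: [0.5964, 0.0573, 0.2113]
tcp_rot: [-179.9, 0.5, -159.7]
wrist_force: [-0.3, 0.4, -0.7]
opening: 0.0449
grasp_force: 0.0
TL mid [0.4374 0.1726] yaw 30.6 n 2702 aspect 1.6
TR mid [0.5729 0.1918] yaw -78.7 n 1076 aspect 2.4
BL mid [0.4615 0.0356] yaw 111.0 n 1170 aspect 4.6
BR mid [0.5917 0.0555] yaw -159.4 n 724 aspect 4.9
tool travel [113.7 167.6   2.9] norm 203 | twist z 0.023 rad (yaw -159.7 -> -161.0), q6 -15 | travel if turned first [117.4 165.    3.5]
```

Pass 2 done (each 60°). Pass 3 to the hard stop: TL, BR, TR, BL.

```bash
python3 -m crank '[{"gripper":45,"travel":[0,0,0],"twist":[0,0,0.023]},{"gripper":45,"travel":[29.3,41.2,0],"twist":[0,0,0]},{"gripper":45,"travel":[29.3,41.2,0],"twist":[0,0,0]},{"gripper":45,"travel":[29.3,41.2,0],"twist":[0,0,0]},{"gripper":45,"travel":[29.3,41.2,0],"twist":[0,0,0]},{"gripper":45,"travel":[0,0,0],"twist":[0,0,0]},{"gripper":45,"travel":[0,0,0],"twist":[0,0,0]}]' 60
python3 -c "
from bars import *
go(.431,.175,.096,19)"
```

```text
time: 76.9
ee_pos: [0.4305, 0.1748, 0.2055]
tcp_rot: [180.0, -0.0, -161.1]
wrist_force: [0.3, -0.3, 0.1]
opening: 0.0452
grasp_force: 0.0
tool travel [ -0.6   0.  109.5] norm 109 | twist z -0.001 rad (yaw -161.1 -> -161.0), q6 3 | travel if turned first [ -0.6   0.  109.5]
```

```bash
python3 -m crank '[{"gripper":45,"travel":[0,0,45],"twist":[0,0,0]},{"gripper":45,"travel":[0,0,45],"twist":[0,0,0]},{"gripper":45,"travel":[0,0,15],"twist":[0,0,0]},{"gripper":45,"travel":[0,0,5],"twist":[0,0,0]},{"gripper":45,"travel":[0,0,0],"twist":[0,0,0]},{"gripper":5,"travel":[0,0,0],"twist":[0,0,0]},{"gripper":5,"travel":[0,0,0],"twist":[0,0,0]},{"gripper":5,"travel":[0,0,0],"twist":[0,0,0]},{"gripper":5,"travel":[0,0,0],"twist":[0,0,0]}]' 60
python3 -m crank '[{"gripper":5,"travel":[0,0,0],"twist":[0,0,0.174]},{"gripper":5,"travel":[0,0,0],"twist":[0,0,0.174]},{"gripper":5,"travel":[0,0,0],"twist":[0,0,0.174]},{"gripper":5,"travel":[0,0,0],"twist":[0,0,0.174]},{"gripper":5,"travel":[0,0,0],"twist":[0,0,0]}]' 60
cat > tq.py <<'E'
from workcell import bot
o=bot.get_obs(); print('TORQUE',o['torque'].round(2),o['tcp_rot'].round(1),o['q'][5].round())
E
python3 tq.py
python3 -m crank '[{"gripper":5,"travel":[0,0,0],"twist":[0,0,0.09]},{"gripper":5,"travel":[0,0,0],"twist":[0,0,0]}]' 60; python3 tq.py
python3 -m crank '[{"gripper":5,"travel":[0,0,0],"twist":[0,0,0.09]},{"gripper":5,"travel":[0,0,0],"twist":[0,0,0]}]' 60; python3 tq.py
python3 -m crank '[{"gripper":5,"travel":[0,0,0],"twist":[0,0,0.09]},{"gripper":5,"travel":[0,0,0],"twist":[0,0,0]}]' 60; python3 tq.py
```

```text
time: 78.03
ee_pos: [0.4314, 0.1751, 0.0976]
tcp_rot: [180.0, 0.2, -161.1]
wrist_force: [-1.0, -0.9, 6.3]
opening: 0.0127
grasp_force: 59.7
time: 78.65
ee_pos: [0.4314, 0.1757, 0.0976]
tcp_rot: [179.8, 0.1, 158.9]
wrist_force: [-0.6, 3.6, 6.2]
opening: 0.0129
grasp_force: 59.8
TORQUE [ 0.49  0.08 -0.1 ] [1.798e+02 1.000e-01 1.589e+02] 43.0
time: 78.9
ee_pos: [0.4314, 0.1757, 0.0976]
tcp_rot: [179.8, 0.1, 153.8]
wrist_force: [-0.2, 3.0, 5.1]
opening: 0.0133
grasp_force: 59.7
TORQUE [ 0.56  0.1  -0.11] [1.798e+02 1.000e-01 1.538e+02] 48.0
time: 79.15
ee_pos: [0.4314, 0.1758, 0.0976]
tcp_rot: [179.8, 0.1, 148.7]
wrist_force: [-1.0, 2.5, 5.5]
opening: 0.0129
grasp_force: 59.7
TORQUE [ 0.64  0.09 -0.07] [1.798e+02 1.000e-01 1.487e+02] 53.0
time: 79.4
ee_pos: [0.4315, 0.1759, 0.0976]
tcp_rot: [179.8, 0.0, 143.6]
wrist_force: [0.6, 5.2, 5.5]
opening: 0.0126
grasp_force: 59.8
TORQUE [ 0.82 -0.04 -0.05] [179.8   0.  143.6] 59.0
```

```bash
python3 -m crank '[{"gripper":5,"travel":[0,0,0],"twist":[0,0,0.06]},{"gripper":5,"travel":[0,0,0],"twist":[0,0,0]}]' 60; python3 tq.py
python3 -m crank '[{"gripper":5,"travel":[0,0,0],"twist":[0,0,0.06]},{"gripper":5,"travel":[0,0,0],"twist":[0,0,0]}]' 60; python3 tq.py
```

```text
time: 79.65
ee_pos: [0.4315, 0.1759, 0.0976]
tcp_rot: [179.8, 0.0, 140.3]
wrist_force: [-0.3, 3.2, 6.6]
opening: 0.0127
grasp_force: 69.9
TORQUE [ 0.56 -0.05  1.41] [179.8   0.  140.3] 62.0
time: 79.9
ee_pos: [0.4315, 0.1759, 0.0977]
tcp_rot: [179.8, 0.0, 136.9]
wrist_force: [0.5, 2.7, 6.7]
opening: 0.0128
grasp_force: 94.6
TORQUE [ 0.48 -0.09  2.49] [179.8   0.  136.9] 65.0
```

Stop reached (torque jumped to 2.5 N m). Release; next BR.

```bash
python3 -m crank '[{"gripper":45,"travel":[0,0,0],"twist":[0,0,0]},{"gripper":45,"travel":[0,0,0],"twist":[0,0,0]},{"gripper":45,"travel":[0,0,-55],"twist":[0,0,0]},{"gripper":45,"travel":[0,0,-55],"twist":[0,0,0]},{"gripper":45,"travel":[0,0,0],"twist":[0,0,0]}]' 60
python3 -c "
from bars import *
snap('wrist','w27.png'); bars('w27.png'); go(.5958,.057,.205,200)"
```

```text
time: 80.53
ee_pos: [0.4322, 0.1752, 0.2106]
tcp_rot: [179.6, 0.2, 136.7]
wrist_force: [0.4, -0.1, -1.0]
opening: 0.0447
grasp_force: 0.0
TL mid [0.4275 0.1811] yaw -34.3 n 798 aspect 4.4
TR - 2646
BL - 3074
BR - 1478
tool travel [-200.4   26.9    3.5] norm 202 | twist z -1.105 rad (yaw 136.7 -> 200.0), q6 65 | travel if turned first [-114.  -167.     3.1]
```

```bash
python3 -m crank '[{"gripper":45,"travel":[-50,6.7,0],"twist":[0,0,0]},{"gripper":45,"travel":[-50,6.7,0],"twist":[0,0,0]},{"gripper":45,"travel":[-50,6.7,0],"twist":[0,0,0]},{"gripper":45,"travel":[-50,6.7,0],"twist":[0,0,0]},{"gripper":45,"travel":[0,0,0],"twist":[0,0,-0.158]},{"gripper":45,"travel":[0,0,0],"twist":[0,0,-0.158]},{"gripper":45,"travel":[0,0,0],"twist":[0,0,-0.158]},{"gripper":45,"travel":[0,0,0],"twist":[0,0,-0.158]},{"gripper":45,"travel":[0,0,0],"twist":[0,0,-0.158]},{"gripper":45,"travel":[0,0,0],"twist":[0,0,-0.158]},{"gripper":45,"travel":[0,0,0],"twist":[0,0,-0.158]},{"gripper":45,"travel":[0,0,0],"twist":[0,0,0]}]' 60
python3 -c "
from bars import *
go(.5958,.057,.096,20)"
```

```text
time: 82.08
ee_pos: [0.5942, 0.0569, 0.2051]
tcp_rot: [180.0, -0.1, -160.0]
wrist_force: [-1.2, -1.0, -0.5]
opening: 0.045
grasp_force: 0.0
tool travel [ -1.7  -0.6 109. ] norm 109 | twist z -0.000 rad (yaw -160.0 -> -160.0), q6 -15 | travel if turned first [ -1.6  -0.5 109.1]
```

```bash
python3 -m crank '[{"gripper":45,"travel":[-1.5,0,45],"twist":[0,0,0]},{"gripper":45,"travel":[0,0,45],"twist":[0,0,0]},{"gripper":45,"travel":[0,0,14],"twist":[0,0,0]},{"gripper":45,"travel":[0,0,5],"twist":[0,0,0]},{"gripper":45,"travel":[0,0,0],"twist":[0,0,0]},{"gripper":5,"travel":[0,0,0],"twist":[0,0,0]},{"gripper":5,"travel":[0,0,0],"twist":[0,0,0]},{"gripper":5,"travel":[0,0,0],"twist":[0,0,0]},{"gripper":5,"travel":[0,0,0],"twist":[0,0,0]}]' 60
python3 -m crank '[{"gripper":5,"travel":[0,0,0],"twist":[0,0,0.174]},{"gripper":5,"travel":[0,0,0],"twist":[0,0,0.174]},{"gripper":5,"travel":[0,0,0],"twist":[0,0,0.174]},{"gripper":5,"travel":[0,0,0],"twist":[0,0,0.174]},{"gripper":5,"travel":[0,0,0],"twist":[0,0,0.174]},{"gripper":5,"travel":[0,0,0],"twist":[0,0,0]}]' 60; python3 tq.py
python3 -m crank '[{"gripper":5,"travel":[0,0,0],"twist":[0,0,0.07]},{"gripper":5,"travel":[0,0,0],"twist":[0,0,0]}]' 60; python3 tq.py
python3 -m crank '[{"gripper":5,"travel":[0,0,0],"twist":[0,0,0.07]},{"gripper":5,"travel":[0,0,0],"twist":[0,0,0]}]' 60; python3 tq.py
python3 -m crank '[{"gripper":5,"travel":[0,0,0],"twist":[0,0,0.05]},{"gripper":5,"travel":[0,0,0],"twist":[0,0,0]}]' 60; python3 tq.py
```

```text
time: 83.2
ee_pos: [0.5972, 0.0567, 0.0991]
tcp_rot: [-179.9, 0.2, -160.0]
wrist_force: [0.7, -4.5, 3.6]
opening: 0.0128
grasp_force: 60.5
time: 83.95
ee_pos: [0.5971, 0.0548, 0.099]
tcp_rot: [-179.9, 0.3, 149.9]
wrist_force: [0.8, -14.2, 4.4]
opening: 0.0125
grasp_force: 60.6
TORQUE [-2.82 -0.18 -0.1 ] [-179.9    0.3  149.9] 35.0
time: 84.2
ee_pos: [0.597, 0.0547, 0.099]
tcp_rot: [-179.9, 0.3, 146.0]
wrist_force: [0.8, -14.9, 4.3]
opening: 0.0128
grasp_force: 60.6
TORQUE [-2.94 -0.12 -0.13] [-179.9    0.3  146. ] 39.0
time: 84.45
ee_pos: [0.5969, 0.0546, 0.099]
tcp_rot: [-179.9, 0.3, 142.1]
wrist_force: [0.4, -16.5, 4.5]
opening: 0.0126
grasp_force: 61.8
TORQUE [-3.27 -0.07  0.85] [-179.9    0.3  142.1] 43.0
time: 84.7
ee_pos: [0.5969, 0.0546, 0.0991]
tcp_rot: [-179.9, 0.3, 139.3]
wrist_force: [0.7, -17.2, 5.7]
opening: 0.0127
grasp_force: 76.4
TORQUE [-3.38 -0.06  1.76] [-179.9    0.3  139.3] 46.0
```

BR is at its stop. Release; next TR (bar at tool yaw 107).

```bash
python3 -m crank '[{"gripper":5,"travel":[0,0,0],"twist":[0,0,0.05]},{"gripper":45,"travel":[0,0,0],"twist":[0,0,0]},{"gripper":45,"travel":[0,0,0],"twist":[0,0,0]},{"gripper":45,"travel":[0,0,-55],"twist":[0,0,0]},{"gripper":45,"travel":[0,0,-55],"twist":[0,0,0]},{"gripper":45,"travel":[0,0,0],"twist":[0,0,0]}]' 60
python3 -c "
from bars import *
snap('wrist','w28.png'); bars('w28.png'); go(.5742,.196,.205,107)"
```

```text
time: 85.45
ee_pos: [0.5976, 0.0582, 0.2128]
tcp_rot: [179.6, 0.3, 136.5]
wrist_force: [0.0, 0.3, -0.3]
opening: 0.0449
grasp_force: 0.0
TL - 0
TR mid [0.573  0.1972] yaw -77.9 n 1473 aspect 3.6
BL mid [0.46   0.0386] yaw 111.1 n 1520 aspect 2.8
BR mid [0.594  0.0595] yaw 143.8 n 690 aspect 4.2
tool travel [111.5  84.3   4.9] norm 140 | twist z 0.514 rad (yaw 136.5 -> 107.0), q6 49 | travel if turned first [138.5  18.6   4.8]
```

```bash
python3 -m crank '[{"gripper":45,"travel":[37,28,0],"twist":[0,0,0]},{"gripper":45,"travel":[37,28,0],"twist":[0,0,0]},{"gripper":45,"travel":[37,28,0],"twist":[0,0,0]},{"gripper":45,"travel":[0,0,0],"twist":[0,0,0.171]},{"gripper":45,"travel":[0,0,0],"twist":[0,0,0.171]},{"gripper":45,"travel":[0,0,0],"twist":[0,0,0.172]},{"gripper":45,"travel":[0,0,0],"twist":[0,0,0]},{"gripper":45,"travel":[0,0,0],"twist":[0,0,0]}]' 60
python3 -c "
from bars import *
snap('wrist','w29.png'); bars('w29.png');go(.5742,.196,.096,107)"
```

```text
time: 86.5
ee_pos: [0.5732, 0.195, 0.2068]
tcp_rot: [180.0, -0.0, 107.2]
wrist_force: [0.8, -0.1, 0.6]
opening: 0.0451
grasp_force: 0.0
TL mid [0.4381 0.1828] yaw -36.9 n 1479 aspect 2.4
TR mid [0.5747 0.2057] yaw -77.8 n 853 aspect 3.3
BL mid [0.4598 0.0324] yaw 68.3 n 2327 aspect 1.4
BR mid [0.5961 0.0505] yaw 117.5 n 1964 aspect 1.1
tool travel [  0.7   1.2 111. ] norm 111 | twist z 0.003 rad (yaw 107.2 -> 107.0), q6 92 | travel if turned first [  0.7   1.2 111. ]
```

```bash
python3 -m crank '[{"gripper":45,"travel":[1,1,45],"twist":[0,0,0]},{"gripper":45,"travel":[0,0,45],"twist":[0,0,0]},{"gripper":45,"travel":[0,0,16],"twist":[0,0,0]},{"gripper":45,"travel":[0,0,5],"twist":[0,0,0]},{"gripper":45,"travel":[0,0,0],"twist":[0,0,0]},{"gripper":5,"travel":[0,0,0],"twist":[0,0,0]},{"gripper":5,"travel":[0,0,0],"twist":[0,0,0]},{"gripper":5,"travel":[0,0,0],"twist":[0,0,0]},{"gripper":5,"travel":[0,0,0],"twist":[0,0,0]}]' 60
python3 -m crank '[{"gripper":5,"travel":[0,0,0],"twist":[0,0,0.174]},{"gripper":5,"travel":[0,0,0],"twist":[0,0,0.174]},{"gripper":5,"travel":[0,0,0],"twist":[0,0,0.174]},{"gripper":5,"travel":[0,0,0],"twist":[0,0,0.174]},{"gripper":5,"travel":[0,0,0],"twist":[0,0,0.14]},{"gripper":5,"travel":[0,0,0],"twist":[0,0,0]}]' 60; python3 tq.py
python3 -m crank '[{"gripper":5,"travel":[0,0,0],"twist":[0,0,0.07]},{"gripper":5,"travel":[0,0,0],"twist":[0,0,0]}]' 60; python3 tq.py
python3 -m crank '[{"gripper":5,"travel":[0,0,0],"twist":[0,0,0.07]},{"gripper":5,"travel":[0,0,0],"twist":[0,0,0]}]' 60; python3 tq.py
python3 -m crank '[{"gripper":5,"travel":[0,0,0],"twist":[0,0,0.07]},{"gripper":5,"travel":[0,0,0],"twist":[0,0,0]}]' 60; python3 tq.py
```

```text
time: 87.68
ee_pos: [0.5738, 0.1962, 0.0981]
tcp_rot: [179.9, -0.0, 107.0]
wrist_force: [-7.1, -1.9, 6.7]
opening: 0.013
grasp_force: 59.6
time: 88.42
ee_pos: [0.5731, 0.1962, 0.0981]
tcp_rot: [-180.0, -0.0, 59.0]
wrist_force: [-10.0, -1.6, 8.8]
opening: 0.0127
grasp_force: 59.8
TORQUE [-0.47  1.87 -0.13] [-180.   -0.   59.] 140.0
time: 88.68
ee_pos: [0.573, 0.1962, 0.0981]
tcp_rot: [-180.0, -0.0, 55.0]
wrist_force: [-10.4, -2.1, 9.0]
opening: 0.0125
grasp_force: 59.8
TORQUE [-0.4   1.96 -0.13] [-180.   -0.   55.] 144.0
time: 88.92
ee_pos: [0.573, 0.1962, 0.0981]
tcp_rot: [-180.0, -0.0, 51.2]
wrist_force: [-9.2, -2.0, 9.3]
opening: 0.0127
grasp_force: 64.5
TORQUE [-0.59  1.94  1.29] [-180.    -0.    51.2] 148.0
time: 89.18
ee_pos: [0.573, 0.1963, 0.0981]
tcp_rot: [-180.0, -0.0, 47.2]
wrist_force: [-9.9, -3.1, 10.0]
opening: 0.0131
grasp_force: 91.3
TORQUE [-0.75  1.93  2.45] [-180.    -0.    47.2] 152.0
```

TR at its stop. Release; last BL (bar at tool yaw 110).

```bash
python3 -m crank '[{"gripper":45,"travel":[0,0,0],"twist":[0,0,0]},{"gripper":45,"travel":[0,0,0],"twist":[0,0,0]},{"gripper":45,"travel":[0,0,-55],"twist":[0,0,0]},{"gripper":45,"travel":[0,0,-55],"twist":[0,0,0]},{"gripper":45,"travel":[0,0,0],"twist":[0,0,0]}]' 60
python3 -c "
from bars import *
snap('wrist','w30.png'); bars('w30.png'); go(.4543,.034,.205,110)"
```

```text
time: 89.8
ee_pos: [0.5758, 0.1966, 0.2118]
tcp_rot: [179.8, -0.5, 47.0]
wrist_force: [0.4, 1.2, 1.0]
opening: 0.0452
grasp_force: 0.0
TL - 3073
TR mid [0.5782 0.2021] yaw -126.6 n 719 aspect 4.7
BL - 1195
BR - 2815
tool travel [-201.2   22.2    2.9] norm 202 | twist z -1.099 rad (yaw 47.0 -> 110.0), q6 152 | travel if turned first [-111.3 -169.1    3.8]
```

```bash
python3 -m crank '[{"gripper":45,"travel":[-50.3,5.6,0],"twist":[0,0,0]},{"gripper":45,"travel":[-50.3,5.6,0],"twist":[0,0,0]},{"gripper":45,"travel":[-50.3,5.6,0],"twist":[0,0,0]},{"gripper":45,"travel":[-50.3,5.6,0],"twist":[0,0,0]},{"gripper":45,"travel":[0,0,0],"twist":[0,0,-0.157]},{"gripper":45,"travel":[0,0,0],"twist":[0,0,-0.157]},{"gripper":45,"travel":[0,0,0],"twist":[0,0,-0.157]},{"gripper":45,"travel":[0,0,0],"twist":[0,0,-0.157]},{"gripper":45,"travel":[0,0,0],"twist":[0,0,-0.157]},{"gripper":45,"travel":[0,0,0],"twist":[0,0,-0.157]},{"gripper":45,"travel":[0,0,0],"twist":[0,0,-0.157]},{"gripper":45,"travel":[0,0,0],"twist":[0,0,0]}]' 60
python3 -c "
from bars import *
snap('wrist','w31.png'); bars('w31.png');go(.4543,.034,.096,110)"
```

```text
time: 91.35
ee_pos: [0.4531, 0.0336, 0.2051]
tcp_rot: [-180.0, -0.0, 110.0]
wrist_force: [0.0, 0.2, 0.1]
opening: 0.045
grasp_force: 0.0
TL mid [0.4406 0.1667] yaw -14.6 n 701 aspect 1.7
TR mid [0.563  0.1891] yaw -117.7 n 1162 aspect 2.8
BL mid [0.4542 0.0386] yaw 110.3 n 697 aspect 4.6
BR mid [0.5904 0.058 ] yaw 145.5 n 839 aspect 3.6
tool travel [-1.000e-01  1.300e+00  1.094e+02] norm 109 | twist z -0.003 rad (yaw 109.8 -> 110.0), q6 74 | travel if turned first [ -0.    1.3 109.4]
```

```bash
python3 -m crank '[{"gripper":45,"travel":[0,1,45],"twist":[0,0,0]},{"gripper":45,"travel":[0,0,45],"twist":[0,0,0]},{"gripper":45,"travel":[0,0,15],"twist":[0,0,0]},{"gripper":45,"travel":[0,0,5],"twist":[0,0,0]},{"gripper":45,"travel":[0,0,0],"twist":[0,0,0]},{"gripper":5,"travel":[0,0,0],"twist":[0,0,0]},{"gripper":5,"travel":[0,0,0],"twist":[0,0,0]},{"gripper":5,"travel":[0,0,0],"twist":[0,0,0]},{"gripper":5,"travel":[0,0,0],"twist":[0,0,0]}]' 60
python3 -m crank '[{"gripper":5,"travel":[0,0,0],"twist":[0,0,0.174]},{"gripper":5,"travel":[0,0,0],"twist":[0,0,0.174]},{"gripper":5,"travel":[0,0,0],"twist":[0,0,0.174]},{"gripper":5,"travel":[0,0,0],"twist":[0,0,0.174]},{"gripper":5,"travel":[0,0,0],"twist":[0,0,0.174]},{"gripper":5,"travel":[0,0,0],"twist":[0,0,0]}]' 60; python3 tq.py
python3 -m crank '[{"gripper":5,"travel":[0,0,0],"twist":[0,0,0.09]},{"gripper":5,"travel":[0,0,0],"twist":[0,0,0]}]' 60; python3 tq.py
python3 -m crank '[{"gripper":5,"travel":[0,0,0],"twist":[0,0,0.07]},{"gripper":5,"travel":[0,0,0],"twist":[0,0,0]}]' 60; python3 tq.py
python3 -m crank '[{"gripper":5,"travel":[0,0,0],"twist":[0,0,0.05]},{"gripper":5,"travel":[0,0,0],"twist":[0,0,0]}]' 60; python3 tq.py
```

```text
time: 92.52
ee_pos: [0.4541, 0.0338, 0.0976]
tcp_rot: [179.9, 0.0, 110.0]
wrist_force: [-6.5, -2.2, 8.5]
opening: 0.0126
grasp_force: 59.3
time: 93.28
ee_pos: [0.4537, 0.0337, 0.0976]
tcp_rot: [180.0, -0.0, 60.0]
wrist_force: [-9.4, -2.2, 9.5]
opening: 0.0128
grasp_force: 59.5
TORQUE [-0.57  1.77 -0.12] [180.  -0.  60.] 124.0
time: 93.52
ee_pos: [0.4536, 0.0337, 0.0976]
tcp_rot: [180.0, -0.0, 54.9]
wrist_force: [-8.6, -2.7, 10.2]
opening: 0.0125
grasp_force: 59.5
TORQUE [-0.58  1.82 -0.12] [180.   -0.   54.9] 129.0
time: 93.78
ee_pos: [0.4536, 0.0337, 0.0976]
tcp_rot: [180.0, 0.0, 51.1]
wrist_force: [-7.8, -2.4, 10.2]
opening: 0.0126
grasp_force: 64.9
TORQUE [-0.68  1.85  1.32] [180.    0.   51.1] 133.0
time: 94.02
ee_pos: [0.4536, 0.0338, 0.0977]
tcp_rot: [180.0, 0.0, 48.3]
wrist_force: [-9.2, -4.3, 10.3]
opening: 0.0125
grasp_force: 83.6
TORQUE [-0.81  1.91  2.17] [180.    0.   48.3] 136.0
```

All four are at their stops. Release, rise, and take a final overall look (checking for a coil left or knocked out on the bench).

```bash
python3 -m crank '[{"gripper":45,"travel":[0,0,0],"twist":[0,0,0]},{"gripper":45,"travel":[0,0,0],"twist":[0,0,0]},{"gripper":45,"travel":[0,0,-55],"twist":[0,0,0]},{"gripper":45,"travel":[0,0,-60],"twist":[0,0,0]},{"gripper":45,"travel":[-30,10,-55],"twist":[0,0,0]},{"gripper":45,"travel":[-50,10,-20],"twist":[0,0,0]},{"gripper":45,"travel":[0,0,0],"twist":[0,0,0]},{"gripper":45,"travel":[0,0,0],"twist":[0,0,0]}]' 60
python3 - <<'E'
from bars import *
snap('wrist','w32.png'); bars('w32.png'); snap('scene','s32.png')
a=cv2.imread('pics/raw_w32.png'); b=cv2.imread('pics/raw_s32.png')
o=np.zeros((300,800,3),'uint8'); o[:]=np.hstack([cv2.resize(a,(400,300)),cv2.resize(b,(400,300))]); cv2.imwrite('pics/c32.png',o)
E
```

```text
time: 95.02
ee_pos: [0.4162, -0.0386, 0.2851]
tcp_rot: [180.0, -0.1, 48.1]
wrist_force: [-0.8, 1.1, 0.1]
opening: 0.045
grasp_force: 0.0
TL - 443
TR - 0
BL mid [0.4565 0.0364] yaw 53.5 n 555 aspect 4.2
BR - 0
```

View pics/c32.png

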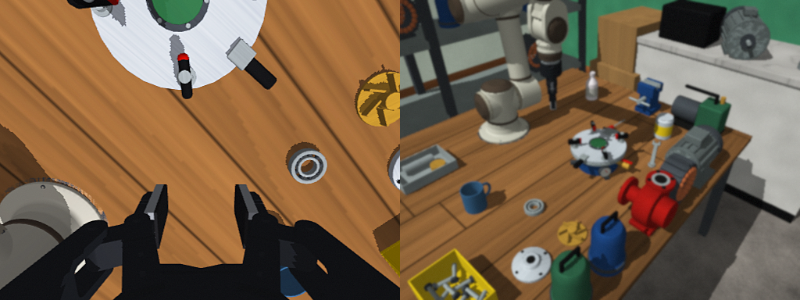

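The bench has no coil left on it, the lid is shut, the screw bars are turned half round with their red ends inward, and the other objects are in place. Hand in.

```bash
python3 -c "
from workcell import bot
print(bot.job_done())"
```

```text
the job is handed in; nothing more can be done
None
```

The job is handed in at 95 s of the 210 s allowed: all three coils are in the chamber, the lid is shut, and the four screws were tightened crisscross in three passes to their hard stops, with nothing else on the bench disturbed as far as the final pictures show.

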